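# Loading the glass-blank mould slide notch by notch

## Task

Get the mould slide ready for the kiln: first draw the lock pin out of its bore and hang it by its flange in the side notch of the yellow bracket, pushed in to the notch's closed end. Then bring the carriage out of the dust hood one notch at a time - pull the red index knob up, slide one notch, let it snap fully home - and, at each notch before going on to the next, lay the glass blank that matches the colour of the pocket that has just come out flat in that pocket (the red pocket is out already; a colour without a blank stays empty, but is still brought out). Finish with the carriage locked at the last notch, every blank on the bench flat in its own colour's pocket, the pin still parked, and the pliers and the brass bead press left where they lie.

Things in the scene. Friction and masses are not known exactly. Their poses are not given: they have to be found in the camera images.
- carriage (a joint): travel of the aluminium mould carriage out of the clear dust hood, m: 0 at the first notch (start), then 0.05, 0.10 and 0.15 (last). It slides along +y of the park, bore, knob and pocket points (same axes, z up), away from the hood, with 2 N of friction; the index plunger holds it at each notch with about 1 mm of play.
- plunger (a joint): lift of the spring index plunger, m: 0 fully down in a notch hole of the steel index bar, 0.010 just free of the bar (it reads about 0.010 when its tip rides on the bar between holes), 0.016 its stop. The spring pulls it down with 5 N at 0 and 9 N at the stop; let go within about 2 mm of a hole it drops in by itself.
- knob (a point): grip point on the vertical axis of the index plunger's red knob, 28 mm across, its top 8 mm above this point and underside 16 mm below; under it a brass boss 18 mm across and, 30 mm below this point, the carriage's arm. Rises with the plunger, travels with the carriage. It stands on the robot's side, 70 mm in front (-x) of the pockets' row, clear of the hood.
- lock_pin: steel lock pin with a black head: shank 10 mm across reaching 28 mm below the origin, flange 22 mm across and 4 mm thick whose underside centre is the origin, above it the round head 15 mm across from 4 to 36 mm above the origin. z runs up the head. At the start it stands in the bore, locking the carriage to the base. 80 g.
- bore (a point): centre of the mouth of the vertical bore (12.5 mm wide) in which the lock pin stands at the start, its flange on the carriage's ear; 64 mm behind the row of pockets. The point stays where it is when the carriage moves.
- park (a point): where the pin's flange underside centre belongs when parked: closed end of the side notch in the yellow bracket beside the hood, level with the bracket's top (50 mm above the table). The notch is a slot 13 mm wide through a 6 mm plate, 32 mm wide, open at the top and at its +y end (towards the bore), 25 mm from here. The flange rests on the plate, the shank hangs free.
- pocket_red (a point): centre of the floor of the red pocket (first to come out of the hood) on the carriage, 22 mm above the table: 45 mm square inside, walls 10 mm high and 5 mm thick, front and back walls and floor red. Pockets lie 50 mm apart along y; this one is in the open from the start.
- blank_red: red pressed-glass blank, a flat octagon 36 mm across its flats and 28 mm tall with bevelled edges, origin at its centre, z its axis, x and y through flats, either face up; about 80 g, lies on the table (some of the four may be absent).
- pocket_yellow (a point): centre of the floor of the yellow pocket (second to come out of the hood) on the carriage, 22 mm above the table: 45 mm square inside, walls 10 mm high and 5 mm thick, front and back walls and floor yellow. Pockets lie 50 mm apart along y; this one is in the open once the carriage reads 0.05, before that under the hood (a clear plate with an aluminium rim, 48 mm above the table).
- blank_yellow: yellow pressed-glass blank, a flat octagon 36 mm across its flats and 28 mm tall with bevelled edges, origin at its centre, z its axis, x and y through flats, either face up; about 80 g, lies on the table (some of the four may be absent).
- pocket_blue (a point): centre of the floor of the blue pocket (third to come out of the hood) on the carriage, 22 mm above the table: 45 mm square inside, walls 10 mm high and 5 mm thick, front and back walls and floor blue. Pockets lie 50 mm apart along y; this one is in the open once the carriage reads 0.10, before that under the hood (a clear plate with an aluminium rim, 48 mm above the table).
- blank_blue: blue pressed-glass blank, a flat octagon 36 mm across its flats and 28 mm tall with bevelled edges, origin at its centre, z its axis, x and y through flats, either face up; about 80 g, lies on the table (some of the four may be absent).
- pocket_green (a point): centre of the floor of the green pocket (fourth to come out of the hood) on the carriage, 22 mm above the table: 45 mm square inside, walls 10 mm high and 5 mm thick, front and back walls and floor green. Pockets lie 50 mm apart along y; this one is in the open once the carriage reads 0.15, before that under the hood (a clear plate with an aluminium rim, 48 mm above the table).
- blank_green: green pressed-glass blank, a flat octagon 36 mm across its flats and 28 mm tall with bevelled edges, origin at its centre, z its axis, x and y through flats, either face up; about 80 g, lies on the table (some of the four may be absent).
- pliers: bystander: pliers with red handles lying on the bench, 155 mm long and 50 mm wide, 12 mm high, origin under the joint
- bead_press: bystander: brass bead press, two plates 70 x 45 mm with a wooden knob on top, 44 mm high, origin under its centre

How it is judged (in metres and radians):
On the way, in this order (a step that is already met when the one before it is completed fails the run):
1. the lock pin hangs in the parking notch and the carriage is still at its first notch (horizontal distance between lock_pin and park below 0.012 m and z of lock_pin in the frame of park between -0.004 and 0.004 m and angle between lock_pin's own z axis and vertical below 0.2 rad and contact force between the fingers and lock_pin below 0.1 N and value of joint carriage between -0.003 and 0.003 m and value of joint plunger below 0.003 m), for 0.2 s.
2. the red blank (if there is one) lies flat in the red pocket, let go, before the next notch (horizontal distance between blank_red and pocket_red below 0.0095 m and z of blank_red in the frame of pocket_red between 0.011 and 0.0165 m and linear speed of blank_red below 0.02 m/s and contact force between the fingers and blank_red below 0.1 N), for 0.2 s.
3. the carriage is locked one notch out, index plunger fully down (value of joint carriage between 0.047 and 0.053 m and value of joint plunger below 0.003 m), for 0.3 s.
4. the yellow blank (if there is one) lies flat in the yellow pocket, let go, before the next notch (horizontal distance between blank_yellow and pocket_yellow below 0.0095 m and z of blank_yellow in the frame of pocket_yellow between 0.011 and 0.0165 m and linear speed of blank_yellow below 0.02 m/s and contact force between the fingers and blank_yellow below 0.1 N), for 0.2 s.
5. the carriage is locked two notchs out, index plunger fully down (value of joint carriage between 0.097 and 0.103 m and value of joint plunger below 0.003 m), for 0.3 s.
6. the blue blank (if there is one) lies flat in the blue pocket, let go, before the next notch (horizontal distance between blank_blue and pocket_blue below 0.0095 m and z of blank_blue in the frame of pocket_blue between 0.011 and 0.0165 m and linear speed of blank_blue below 0.02 m/s and contact force between the fingers and blank_blue below 0.1 N), for 0.2 s.
7. the carriage is locked three notchs out, index plunger fully down (value of joint carriage between 0.147 and 0.153 m and value of joint plunger below 0.003 m), for 0.3 s.
8. the green blank (if there is one) lies flat in the green pocket, let go, before the next notch (horizontal distance between blank_green and pocket_green below 0.0095 m and z of blank_green in the frame of pocket_green between 0.011 and 0.0165 m and linear speed of blank_green below 0.02 m/s and contact force between the fingers and blank_green below 0.1 N), for 0.2 s.
At the end, for the whole second after the job is handed in: carriage within 3 mm of 0.15 with the plunger less than 3 mm up; the lock pin upright in the parking notch, within 12 mm of its closed-end point and its flange within 4 mm of the bracket's top; every blank present flat in the pocket of its colour, within 9.5 mm of its centre, at rest and let go (all of step 2 and all of step 4 and all of step 6 and all of step 7 and all of step 8 and horizontal distance between lock_pin and park below 0.012 m and z of lock_pin in the frame of park between -0.004 and 0.004 m and angle between lock_pin's own z axis and vertical below 0.2 rad and contact force between the fingers and lock_pin below 0.1 N); the robot touches nothing.
It fails at once if the pliers shifted more than 40 mm (distance of pliers from where it was at the start of the episode above 0.04 m).
It fails at once if the bead press shifted more than 40 mm (distance of bead_press from where it was at the start of the episode above 0.04 m).
Of blank_red, blank_yellow, blank_blue, blank_green only 2 to 4 are there at a start; the rules pass over those that are not, and their reading is None.
At some moment in a run one of blank_red, blank_yellow, blank_blue, blank_green may be knocked a few centimetres aside while the robot is not near it.
It also fails if it takes over 208 s, if anything falls off the work surface, if the arm or the gripper's body presses on something with over 40 N, if the wrist force passes 120 N, or if a joint passes its speed limit or range.

## Robot

A 6-joint arm with a two-finger parallel gripper is mounted at the origin on the work surface. World frame = base frame: x ahead of the robot, y to its left, z up, the work surface at z = 0. Lengths are in mm, angles in rad, forces in N, time in s.
With the tool pointing down it reaches from about 325 to 775 mm from the base axis. Payload 9.3 kg.
Tool frame: the origin (TCP) lies on the centre line of the jaws, within the pads' length; the fingertips stand 25 mm ahead of it and the grasp point (between the pads) lies 6 mm ahead of it; z points along the fingers, y is the line along which they close (so a half turn about z gives the same grasp; the last joint's range is limited). The gripper opens to 85 mm and grips with 20 to 120 N. Pads are 22 mm wide; open, the fingers measure 114 mm over their backs; the gripper's body (76 mm by 85 mm) begins 54 mm behind the grasp point. The pads swing forward as they close: fully open they stand 13 mm farther back than shut.
Start: joints at [0.974, 0.259, 0.021, 1.334, 0, 1.418], TCP at [236.157, 496.716, 227.179] pointing down, gripper open.
Joint ranges: [-3.04, 3.04], [-0.91, 1.82], [-1.04, 1.36], [-1.92, 1.95], [-1.52, 1.45], [-3.14, 3.14]. Speed limits (rad/s): [2.22, 2.22, 2.79, 3.14, 3.14, 3.14].

## Interface

Orientations are given as a unit quaternion [x, y, z, w].
In Python, from cell import * gives the robot as it stands. The module is installed in compiled form; this text tells all that it offers.
- The arm moves only by the tool drive_tool, never from a script. Its argument "motion" is a list of rows, each a list of 7 numbers: the shift along the tool's x, y, z in cm, then the turn, a rotation vector about the tool's x, y, z in degrees, then the finger opening in cm, from 0 to 8.54. A call has 1 to 8 rows; each row shifts and turns the commanded pose from where the row before left it, along the tool's axes as they then stand; what a row does not reach is not made up. A row lasts 1/8 s, in which the tool goes at most 62.5 mm and 10.7 degrees, less where a joint would pass 70% of its speed; a pose out of reach is approached as far as the arm can. A call is refused whole if a number of a shift passes 6.25 or a number of a turn 10.7, either way. A call with a gripper value outside its range is refused whole. The fingers move at their own pace and stop on an object; "newtons" is the grip in N (left out, the last holds). Time passes only in rows, so rows that do not move let the fingers close. It gives the time, the measured TCP pose, the force, the opening and the grip force at its end, in the units of the state.
- get_state(): the state, without advancing time (a new reading comes with each control period).
- get_image(name): name is "side" or "top"; returns (picture, depth): 384x512x3 uint8, red, green, blue; 384x512 float32, mm along the optical axis (not along the pixel's ray), 0 where there is no reading.
- get_calibration(name): a dict with "K" (3x3 intrinsics, pixels), "dist" ([k1, k2, p1, p2, k3] as OpenCV has them; the pictures are not rectified), "T" (4x4, takes a point from camera to world coordinates). Camera axes: x right, y up, looking along -z (the intrinsics and any distortion apply to the point x, -y, -z); pixel columns grow to the right and rows downward; lengths in mm; the calibration is good to about 2 mm. A picture is of the moment at which its call begins. get_calibration takes no time and is no camera call.
- close_job(): hands the job in; it is judged then, once.
The state is a dict: "t": time; "joints": joint angles; "joint_vel": joint speeds; "joint_torque": joint torques, N m; "eef_pos": TCP position; "tool_rot": TCP orientation; "contact_force": force on the tool from outside, world axes, zero at the start; "torque": the same for the moment, N m; "grip_width": finger opening in mm; "gripper_force": force on a finger pad.
Only numpy, scipy, OpenCV 4.12 (cv2) and the standard library are available. Lean on these libraries where they do the work, as an engineer would, in place of code of your own. Each camera call takes 0.05 s, during which the arm holds its last target. There are 200 camera calls.

## Working session

There is one attempt and no reset: what is moved stays moved. The work goes in short steps, Python scripts to look and compute and a tool call to move; the robot and the scene stay as the last step left them, time stands still between calls to the robot, and variables do not carry over. Pictures are saved under pics/ and viewed, at most 14 in all, crops included, and the job is handed in when it is done.

Besides the shell and the picture viewer there is one more tool, called after "Emit:" as a command line: name --pt "numbers of a row" for each row, then --argument value for the rest. drive_tool: Moves the arm, as the interface text tells. Its arguments: {"type":"object","properties":{"motion":{"type":"array"},"newtons":{"type":"number"}},"required":["motion"]}

```bash
mkdir -p pics; cat > h.py <<'E'
from cell import *
import numpy as np, cv2
from scipy.spatial.transform import Rotation as R
def cal(n):
    c=get_calibration(n); return np.array(c["K"],float),np.array(c["dist"],float),np.array(c["T"],float)
def ray(n,uv):
    K,d,T=cal(n); p=cv2.undistortPoints(np.array(uv,float).reshape(-1,1,2),K,d).reshape(-1,2)
    v=np.c_[p[:,0],-p[:,1],-np.ones(len(p))]@T[:3,:3].T
    return T[:3,3],v
def plane(n,uv,z):
    o,v=ray(n,uv); return o+v*((z-o[2])/v[:,2])[:,None]
def bydepth(n,uv,dep):
    o,v=ray(n,uv); uv=np.array(uv).reshape(-1,2).astype(int)
    return o+v*dep[uv[:,1],uv[:,0]][:,None]
def proj(n,P):
    K,d,T=cal(n); P=np.array(P,float).reshape(-1,3); c=(P-T[:3,3])@T[:3,:3]; c=c*[1,-1,-1]
    return cv2.projectPoints(c,np.zeros(3),np.zeros(3),K,d)[0].reshape(-1,2)
def snap(n,f=None):
    im,d=get_image(n); im=np.array(im)
    if f: cv2.imwrite("pics/"+f,im[:,:,::-1])
    return im,np.array(d)
E
python3 - <<'E'
from h import *
for n in("top","side"):
    im,d=snap(n,n+"0.png"); np.savez(n+"0.npz",im=im,d=d); K,dd,T=cal(n); print(n,K.round(1).tolist(),dd,T.round(3).tolist())
s=get_state(); print(s)
E
```

```text
top [[459.4, 0.0, 258.4], [0.0, 459.4, 194.5], [0.0, 0.0, 1.0]] [-0.05192727  0.          0.          0.          0.        ] [[-0.015, 0.993, -0.119, 393.099], [-1.0, -0.015, -0.003, 4.053], [-0.005, 0.118, 0.993, 1433.166], [0.0, 0.0, 0.0, 1.0]]
side [[460.3, 0.0, 256.4], [0.0, 460.3, 181.7], [0.0, 0.0, 1.0]] [-0.08493789  0.          0.          0.          0.        ] [[-0.994, 0.05, -0.1, 399.133], [-0.11, -0.591, 0.799, 1082.891], [-0.02, 0.805, 0.593, 860.722], [0.0, 0.0, 0.0, 1.0]]
{'t': 0.1, 'joints': array([ 9.74391037e-01,  2.59128868e-01,  2.08315024e-02,  1.33368898e+00,
       -1.88107577e-05,  1.41816859e+00]), 'joint_vel': array([-0.00067356,  0.00183474,  0.00128411,  0.00098138,  0.00047222,
        0.00150936]), 'joint_torque': array([ 5.38408494e-03, -5.56687582e+01,  3.45075059e+01,  1.14781660e-02,
       -1.47642436e-04,  7.89873297e-06]), 'eef_pos': array([236.02232514, 496.49940985, 226.62801803]), 'tool_rot': array([ 2.20072442e-01,  9.75483350e-01, -5.57206523e-04, -2.08914341e-04]), 'contact_force': array([0.18836344, 0.08114498, 0.14804675]), 'torque': array([-0.03989439, -0.068061  ,  0.04283658]), 'gripper_force': 0.0, 'grip_width': 85.6689755622136}
```

View pics/top0.png

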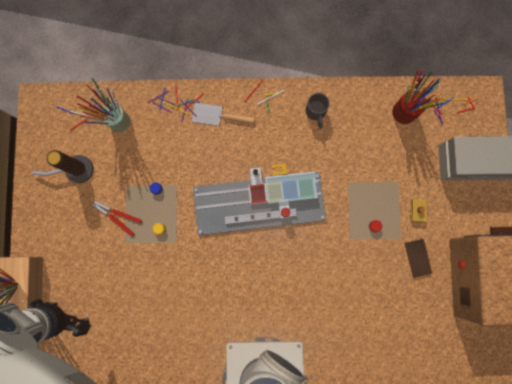

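View pics/side0.png

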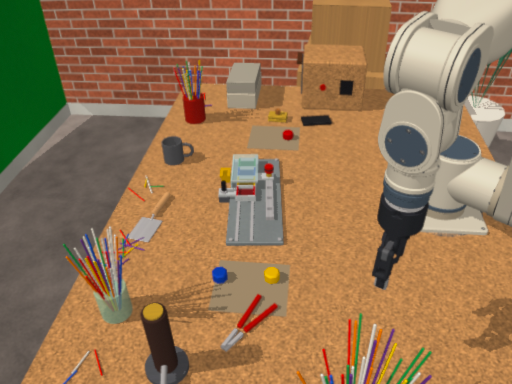

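The top view shows red, yellow and blue blanks at (376,226), (159,229) and (156,188), with no green one. The knob is near (286,212), the pin near (256,172), the bracket near (280,168) and the red pocket near (257,190). The pliers are at (118,215) and the press at (419,210).

```bash
cat > m.py <<'E'
from h import *
def blobs(im,lo,hi,amin=6):
    h=cv2.cvtColor(im,cv2.COLOR_RGB2HSV); m=cv2.inRange(h,np.array(lo),np.array(hi))
    if lo[0]==0: m|=cv2.inRange(h,np.array((172,lo[1],lo[2])),np.array((180,hi[1],hi[2])))
    n,l,st,c=cv2.connectedComponentsWithStats(m); return [(st[i].tolist(),c[i].round(2)) for i in range(1,n) if st[i][4]>=amin]
C=dict(red=((0,150,60),(6,255,255)),yellow=((22,150,80),(34,255,255)),blue=((108,140,50),(130,255,255)))
E
python3 - <<'E'
from m import *
roi=dict(top=(100,150,400,260),side=(190,100,320,310))
zs=dict(red=14,yellow=14,blue=14)
for n in("top","side"):
    z=np.load(n+"0.npz"); im,d=z["im"],z["d"]; x0,y0,x1,y1=roi[n]
    for c,(lo,hi) in C.items():
        for st,ce in blobs(im,lo,hi):
            if x0<ce[0]<x1 and y0<ce[1]<y1: print(n,c,st,ce,"depthpt",bydepth(n,[ce],d).round(1)[0],"z14",plane(n,[ce],14).round(1)[0])
t=np.load("top0.npz")["im"];s=np.load("side0.npz")["im"]
a=cv2.resize(t[155:245,185:335],None,fx=5,fy=5,interpolation=cv2.INTER_CUBIC)
b=cv2.resize(s[145:250,205:300],None,fx=5.5,fy=5.5,interpolation=cv2.INTER_CUBIC)
cv2.imwrite("pics/tc.png",a[:,:,::-1]);cv2.imwrite("pics/sc.png",b[:,:,::-1])
E
```

```text
top red [251, 185, 12, 2, 14] [256.93 185.64] depthpt [588.8  13.1  25. ] z14 [590.3  13.2  14. ]
top red [253, 200, 12, 2, 13] [258.69 200.62] depthpt [542.7   8.4  19.4] z14 [543.3   8.4  14. ]
top red [112, 209, 29, 14, 111] [126.05 215.77] depthpt [502.2 422.7  11.1] z14 [502.  421.8  14. ]
top red [282, 209, 7, 7, 44] [285.07 211.95] depthpt [502.4 -69.8  68.7] z14 [506.7 -72.8  14. ]
top red [109, 214, 25, 22, 117] [121.05 224.86] depthpt [474.  437.2  13.4] z14 [473.9 437.   14. ]
top red [370, 220, 12, 12, 115] [375.4  225.61] depthpt [ 459.2 -346.9   32. ] z14 [ 460.  -351.4   14. ]
top yellow [154, 224, 9, 9, 59] [157.86 228.34] depthpt [461.  318.8  27.3] z14 [461.7 321.8  14. ]
top blue [150, 183, 11, 10, 84] [155.2  187.77] depthpt [587.1 329.2  24. ] z14 [588.5 331.5  14. ]
side red [183, 93, 22, 31, 532] [194.2  108.62] depthpt [ 816.  -423.9   67.9] z14 [ 844.3 -526.2   14. ]
side red [283, 129, 11, 11, 94] [287.66 134.56] depthpt [ 460.7 -330.1   26.6] z14 [ 461.6 -351.5   14. ]
side red [264, 164, 9, 10, 71] [268.44 168.13] depthpt [504.5 -57.2  67.8] z14 [ 511.7 -134.5   14. ]
side red [236, 186, 19, 9, 92] [245.6  191.26] depthpt [567.1   8.   25.4] z14 [569.4  -6.7  14. ]
side yellow [220, 168, 10, 14, 126] [224.9 174.1] depthpt [641.7 -66.3  31.1] z14 [646.7 -89.9  14. ]
side yellow [249, 183, 6, 2, 8] [252.   183.25] depthpt [552.6 -31.7  26.7] z14 [554.9 -48.6  14. ]
side yellow [264, 267, 16, 17, 218] [271.34 274.81] depthpt [462.7 332.3  28.1] z14 [463.8 319.6  14. ]
side blue [212, 267, 15, 16, 194] [219.42 274.58] depthpt [587.4 342.1  26.8] z14 [590.3 330.8  14. ]
```

View pics/tc.png

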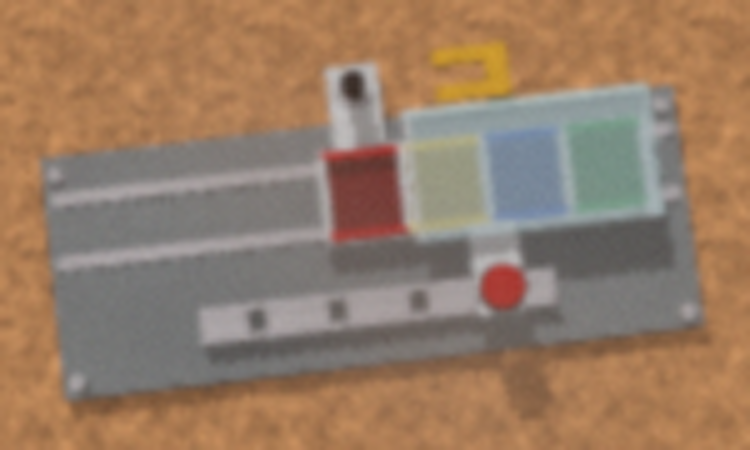

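View pics/sc.png

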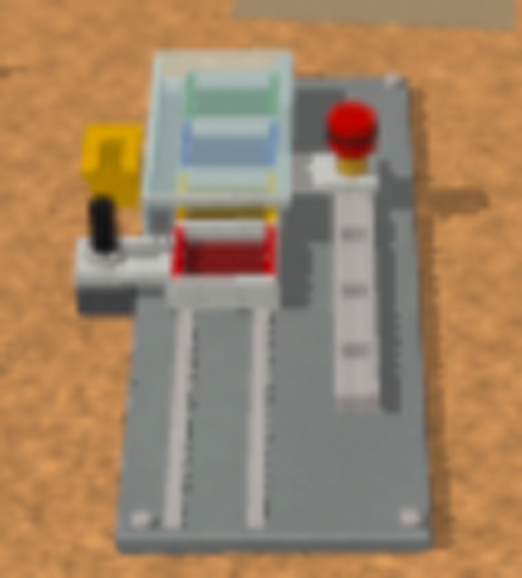

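The crops show the pin's black head at top crop (352,84), the notch with its closed end at the right, three free index holes at (257,320), (338,310) and (419,301), and the knob at (503,288). Next I turn these into positions.

```bash
python3 - <<'E'
from m import *
def f(p,o,k): return (np.array(p,float)+.5)/k-.5+np.array(o)
T=lambda *p: f(p,(185,155),5); S=lambda *p:f(p,(205,145),5.5)
t=np.load("top0.npz");s=np.load("side0.npz")
dt,ds=t["d"],s["d"]
def med(n,d,uv,r=1):
    u,v=np.round(uv).astype(int); w=d[v-r:v+r+1,u-r:u+r+1]; D=np.median(w[w>0]); o,vv=ray(n,[uv]); return (o+vv[0]*D).round(1)
for nm,uv in dict(h3=T(257,320),h2=T(338,310),h1=T(419,301),bar=T(300,316),knob=T(503,288),pin=T(352,84),ear=T(352,125),redfl=T(366,195),hood=T(540,105),brk=T(500,70),brkslot=T(455,72)).items():
    print(nm,uv.round(1),med("top",dt,uv))
H=[plane("top",[T(*p)],24)[0] for p in((257,320),(338,310),(419,301))]
e=H[0]-H[2]; print("holes",np.round(H,1).tolist(),"len",np.linalg.norm(e[:2]),"ang",np.degrees(np.arctan2(-e[0],e[1])))
W=[plane("top",[T(*p)],32)[0] for p in((322,153),(397,145),(333,241),(408,232))]; print("red walls",np.round(W,1).tolist(),np.mean(W,0).round(1))
N=[plane("top",[T(*p)],50)[0] for p in((433,52),(505,42),(438,103),(511,95),(487,70))]; print("bracket",np.round(N,1).tolist())
def tri(a,b):
    o1,v1=ray("top",[a]);o2,v2=ray("side",[b]);v1=v1[0];v2=v2[0]
    x=np.linalg.lstsq(np.c_[v1,-v2],o2-o1,rcond=None)[0]; return (o1+v1*x[0]).round(1),(o2+v2*x[1]).round(1)
print("pin top",tri(T(352,80),S(101,203)))
print("knob top",tri(T(503,288),S(351,116)))
for nm,uv in dict(pinhead=S(101,215),ear=S(120,262),brk=S(112,135),knob=S(351,118),hood=S(220,160)).items(): print(nm,uv.round(1),med("side",ds,uv))
E
```

```text
h3 [236.  218.6] [488.7  79.6   9.8]
h2 [252.2 216.6] [493.9  29.2  13.5]
h1 [268.4 214.8] [499.  -21.1   9.6]
bar [244.6 217.8] [489.9  52.4  23.1]
knob [285.2 212.2] [501.5 -70.1  70.1]
pin [255.  171.4] [626.8  18.1  64.5]
ear [255.  179.6] [606.8  18.8  31.2]
redfl [257.8 193.6] [564.1  10.8  23.7]
hood [292.6 175.6] [615.5 -96.6  43.9]
brk [284.6 168.6] [636.1 -72.1  52.4]
brkslot [275.6 169. ] [ 6.444e+02 -4.650e+01  6.000e-01]
holes [[487.7, 78.9, 24.0], [493.1, 29.0, 24.0], [497.9, -20.8, 24.0]] len 100.20536295435559 ang 5.847274494581999
red walls [[589.5, 37.5, 32.0], [593.8, -8.8, 32.0], [535.0, 31.4, 32.0], [539.8, -14.7, 32.0]] [564.5  11.3  32. ]
bracket [[648.3, -31.5, 50.0], [653.8, -75.7, 50.0], [616.7, -34.0, 50.0], [621.0, -78.6, 50.0], [636.6, -64.3, 50.0]]
pin top (array([629.2,  18. ,  64.7]), array([631.3,  18.2,  65.1]))
knob top (array([501.7, -70.2,  67.5]), array([505.8, -70.1,  67.8]))
pinhead [223.  183.7] [630.3  25.   62.2]
ear [226.4 192.2] [621.5  27.   32.9]
brk [225.  169.1] [640.1 -64.9  51. ]
knob [268.4 166. ] [505.2 -64.2  70.6]
hood [244.6 173.7] [576.9 -49.6  48.3]
```

```bash
cat > go.py <<'E'
# usage: go.py x y z closing_angle_deg(world angle of tool y) -> delta in tool axes (cm), yaw (deg)
from h import *; import sys
s=get_state(); M=R.from_quat(s["tool_rot"]).as_matrix(); p=np.array(s["eef_pos"])
ya=np.degrees(np.arctan2(M[1,1],M[0,1])); tilt=np.degrees(np.arccos(-M[2,2]))
print("t%.2f"%s["t"],"pos",p.round(1),"yaw",ya.round(2),"tilt",tilt.round(2),"w",round(s["grip_width"],1),"j",np.round(s["joints"],2),"F",np.round(s["contact_force"],1))
a=[float(v) for v in sys.argv[1:]]
if len(a)>3:
    d=(a[3]-ya+90)%180-90; print("turn about tool z",round(-d,2),"(other: %.2f)"%(-d+180*np.sign(d)))
    f=np.radians(ya+d); Y=np.array([np.cos(f),np.sin(f),0]); Z=np.array([0,0,-1.]); X=np.cross(Y,Z); e=np.array(a[:3])-p
    print("shift after turn cm",(np.array([X@e,Y@e,Z@e])/10).round(2))
e=np.array(a[:3])-p; print("shift now cm",(M.T@e/10).round(2))
E
python3 go.py 629 18 140 5.9
```

```text
t0.10 pos [236.  496.5 226.6] yaw 64.57 tilt 0.07 w 85.7 j [ 0.97  0.26  0.02  1.33 -0.    1.42] F [0.2 0.1 0.1]
turn about tool z 58.67 (other: -121.33)
shift after turn cm [-51.64  34.17   8.66]
shift now cm [-56.04 -26.33   8.68]
```

Emit:
drive_tool --pt "0 0 0 0 0 9.78 4.0" --pt "0 0 0 0 0 9.78 4.0" --pt "0 0 0 0 0 9.78 4.0" --pt "0 0 0 0 0 9.78 4.0" --pt "0 0 0 0 0 9.78 4.0" --pt "0 0 0 0 0 9.78 4.0" --pt "-4 2.65 0.6 0 0 0 4.0" --pt "-4 2.65 0.6 0 0 0 4.0" --newtons 60

```text
t: 1.1
eef_pos: [297.3, 421.8, 214.6]
tool_rot: [0.669, 0.743, -0.0, 0.0]
contact_force: [0.7, 0.2, 0.8]
grip_width: 40.2
gripper_force: 0.0
```

Emit:
drive_tool --pt "-4 2.65 0.6 0 0 0 4.0" --pt "-4 2.65 0.6 0 0 0 4.0" --pt "-4 2.65 0.6 0 0 0 4.0" --pt "-4 2.65 0.6 0 0 0 4.0" --pt "-4 2.65 0.6 0 0 0 4.0" --pt "-4 2.65 0.6 0 0 0 4.0" --pt "-4 2.65 0.6 0 0 0 4.0" --pt "-4 2.65 0.6 0 0 0 4.0"

```text
t: 2.1
eef_pos: [541.5, 124.7, 166.7]
tool_rot: [0.67, 0.742, -0.0, -0.0]
contact_force: [-0.1, 1.2, 0.1]
grip_width: 39.9
gripper_force: 0.0
```

```bash
python3 go.py 629 18 66 5.9
```

```text
t2.10 pos [541.5 124.7 166.7] yaw 5.89 tilt 0.03 w 39.9 j [ 0.08  0.29 -0.09  1.19  0.    1.54] F [-0.1  1.2  0.1]
turn about tool z -0.01 (other: 179.99)
shift after turn cm [-11.51   7.61  10.07]
shift now cm [-11.51   7.61  10.07]
```

Emit:
drive_tool --pt "-3.87 2.55 0 0 0 0 4.0" --pt "-3.87 2.55 0 0 0 0 4.0" --pt "-3.87 2.55 0 0 0 0 4.0" --pt "0 0 3 0 0 0 4.0" --pt "0 0 2 0 0 0 4.0" --pt "0 0 1 0 0 0 4.0" --pt "0 0 0 0 0 0 4.0" --pt "0 0 0 0 0 0 4.0"

```text
t: 3.1
eef_pos: [629.2, 18.5, 108.1]
tool_rot: [0.67, 0.743, 0.0, 0.0]
contact_force: [-0.2, -0.1, 0.8]
grip_width: 39.9
gripper_force: 0.0
```

```bash
python3 - <<'E'
from m import *
s,d=snap("side"); t,_=snap("top")
b=cv2.resize(s[125:245,195:315],None,fx=4,fy=4,interpolation=cv2.INTER_CUBIC)
a=cv2.resize(t[145:240,210:310],None,fx=3.2,fy=3.2,interpolation=cv2.INTER_CUBIC)
o=np.zeros((480,800,3),np.uint8); o[:480,:480]=b; o[:a.shape[0],480:480+a.shape[1]]=a
cv2.imwrite("pics/p1.png",o[:,:,::-1])
E
python3 go.py 629 18 66 5.9
```

```text
t3.20 pos [629.2  18.5 108.1] yaw 5.91 tilt 0.09 w 40.1 j [-0.1   0.45 -0.    1.12  0.    1.36] F [-1.8 -0.3  0.1]
turn about tool z 0.01 (other: -179.99)
shift after turn cm [-0.05 -0.03  4.21]
shift now cm [-0.05 -0.04  4.21]
```

View pics/p1.png

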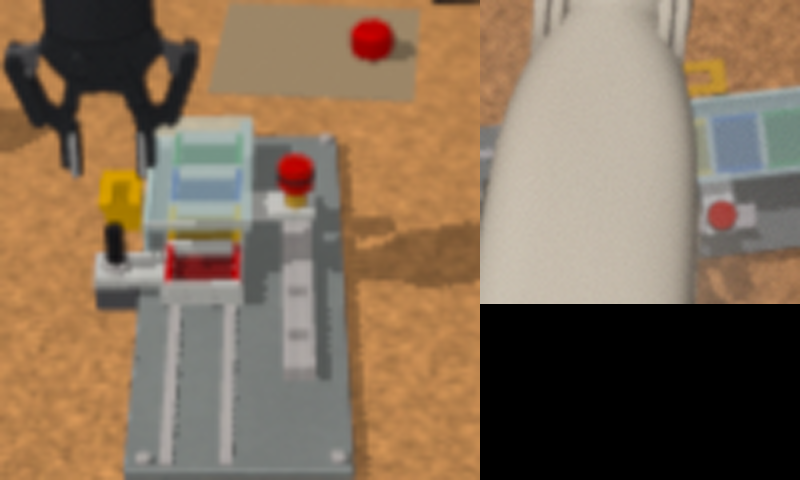

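The side view shows the open fingers (72 and 147 px) straddling the pin head (114 px). I go down and grip.

Emit:
drive_tool --pt "0 0 1.4 0 0 0 4.0" --pt "0 0 1.4 0 0 0 4.0" --pt "0 0 1.4 0 0 0 4.0" --pt "0 0 0 0 0 0 4.0" --pt "0 0 0 0 0 0 1.0" --pt "0 0 0 0 0 0 1.0" --pt "0 0 0 0 0 0 1.0" --pt "0 0 0 0 0 0 1.0"

```text
t: 4.2
eef_pos: [628.9, 18.4, 65.4]
tool_rot: [0.67, 0.743, 0.0, 0.0]
contact_force: [-0.1, 0.6, -0.5]
grip_width: 9.8
gripper_force: 0.0
```

Emit:
drive_tool --pt "0 0 0 0 0 0 1.0" --pt "0 0 0 0 0 0 1.0" --pt "0 0 0 0 0 0 1.0"

```text
t: 4.58
eef_pos: [628.8, 18.4, 65.2]
tool_rot: [0.67, 0.743, 0.0, -0.0]
contact_force: [-1.0, 0.8, -0.3]
grip_width: 10.4
gripper_force: 0.0
```

```bash
python3 go.py 629 18 66 5.9
```

```text
t4.58 pos [628.8  18.4  65.2] yaw 5.89 tilt 0.0 w 10.4 j [-0.1   0.48 -0.07  1.03  0.    1.36] F [-1.   0.8 -0.3]
turn about tool z -0.01 (other: 179.99)
shift after turn cm [-0.04  0.01 -0.08]
shift now cm [-0.04  0.01 -0.08]
```

```bash
python3 - <<'E'
from m import *
s,d=snap("side")
cv2.imwrite("pics/p2.png",cv2.resize(s[125:215,195:285],None,fx=6,fy=6,interpolation=cv2.INTER_CUBIC)[:,:,::-1])
E
```

```text
(no output)
```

View pics/p2.png

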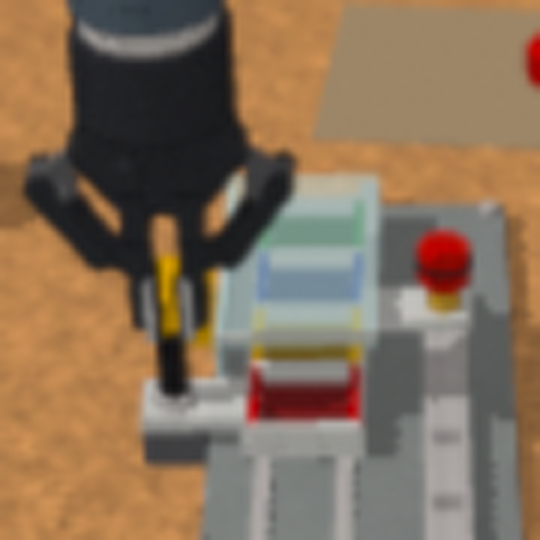

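The pads closed on nothing: they end at row ~330, just above the pin's top at row ~337. I compare this with the projection of the expected tip point.

```bash
python3 - <<'E'
from m import *
for P in([628.8,18.4,40],[628.8,18.4,65],[628.8,18.4,90],[628.8,18.4,32]):
    print(P,((proj("side",P)[0]-[195,125]+.5)*6-.5).round(0))
s,d=snap("side")
for u,v in((195+148/6,125+310/6),(195+190/6,125+310/6),(195+172/6,125+370/6),(195+172/6,125+345/6)):
    print(u,v,bydepth("side",[[round(u),round(v)]],d).round(1))
E
```

```text
[628.8, 18.4, 40] [178. 383.]
[628.8, 18.4, 65] [175. 342.]
[628.8, 18.4, 90] [172. 300.]
[628.8, 18.4, 32] [179. 396.]
219.66666666666666 176.66666666666666 [[636.6  29.   88.7]]
226.66666666666666 176.66666666666666 [[617.4  22.5  85.2]]
223.66666666666666 186.66666666666666 [[628.   24.6  49.9]]
223.66666666666666 182.5 [[627.2  23.4  67.3]]
```

Emit:
drive_tool --pt "0 0 0 0 0 0 4.0" --pt "0 0 0 0 0 0 4.0" --pt "0 0 0 0 0 0 4.0" --pt "0 0 0 0 0 0 4.0" --pt "0 0 0.7 0 0 0 4.0" --pt "0 0 0.7 0 0 0 4.0" --pt "0 0 0.6 0 0 0 4.0" --pt "0 0 0 0 0 0 4.0"

```text
t: 5.68
eef_pos: [628.4, 18.4, 44.4]
tool_rot: [0.67, 0.743, -0.0, -0.001]
contact_force: [-0.2, -0.1, 0.2]
grip_width: 40.2
gripper_force: 0.0
```

```bash
python3 go.py 629 18 66 5.9; python3 - <<'E'
from m import *
s,d=snap("side")
cv2.imwrite("pics/p3.png",cv2.resize(s[125:215,195:285],None,fx=6,fy=6,interpolation=cv2.INTER_CUBIC)[:,:,::-1])
E
```

```text
t5.67 pos [628.4  18.4  44.4] yaw 5.89 tilt 0.08 w 40.2 j [-0.1   0.49 -0.1   0.98  0.    1.36] F [-0.2 -0.1  0.2]
turn about tool z -0.01 (other: 179.99)
shift after turn cm [-0.05  0.05 -2.16]
shift now cm [-0.05  0.05 -2.16]
```

View pics/p3.png

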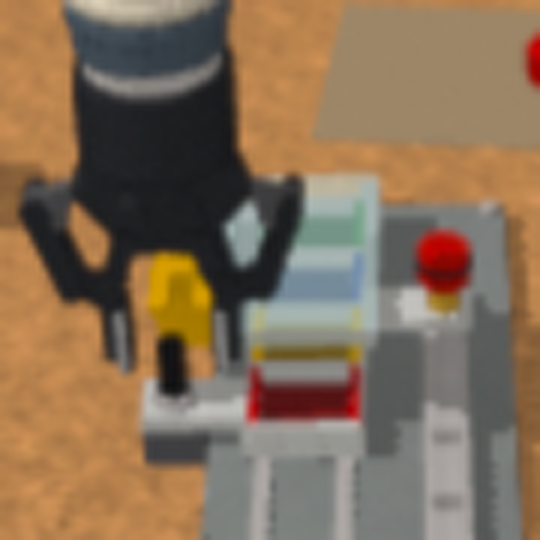

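The fingertips really stand about 30 mm higher than the reported z suggests: they are at row ~370, so tip z is about the reported z + 5. I go down another 8 mm and close.

Emit:
drive_tool --pt "0 0 0.4 0 0 0 4.0" --pt "0 0 0.4 0 0 0 4.0" --pt "0 0 0 0 0 0 1.0" --pt "0 0 0 0 0 0 1.0" --pt "0 0 0 0 0 0 1.0" --pt "0 0 0 0 0 0 1.0" --pt "0 0 0 0 0 0 1.0" --pt "0 0 0 0 0 0 1.0"

```text
t: 6.72
eef_pos: [628.8, 18.4, 37.2]
tool_rot: [0.67, 0.743, 0.0, 0.0]
contact_force: [0.7, 0.1, -0.8]
grip_width: 13.1
gripper_force: 58.4
```

```bash
python3 go.py 629 18 66 5.9; python3 - <<'E'
from m import *
s,d=snap("side")
np.savez("p4.npz",s=s,d=d)
for v in range(170,192): print(v,*[bydepth("side",[[u,v]],d).round(0)[0].astype(int).tolist() for u in(220,222,224,226)])
E
```

```text
t6.72 pos [628.8  18.4  37.2] yaw 5.89 tilt 0.0 w 13.1 j [-0.1   0.5  -0.11  0.96  0.    1.36] F [ 0.7  0.1 -0.8]
turn about tool z -0.01 (other: 179.99)
shift after turn cm [-0.04  0.01 -2.88]
shift now cm [-0.04  0.01 -2.88]
170 [639, 9, 99] [648, -58, 52] [643, -62, 50] [617, 32, 116]
171 [640, 8, 95] [647, -52, 52] [643, -64, 45] [617, 34, 115]
172 [639, 13, 95] [646, -47, 52] [644, -65, 40] [617, 35, 112]
173 [640, 11, 90] [646, -44, 51] [645, -68, 34] [618, 31, 105]
174 [640, 12, 87] [644, -33, 55] [643, -60, 35] [618, 32, 102]
175 [638, 21, 90] [643, -30, 54] [645, -65, 28] [618, 30, 97]
176 [638, 23, 88] [644, -32, 49] [644, -63, 26] [619, 27, 92]
177 [637, 27, 88] [644, -33, 44] [645, -65, 21] [619, 31, 91]
178 [638, 24, 81] [651, -63, 18] [646, -67, 15] [619, 31, 87]
179 [636, 33, 84] [652, -64, 13] [645, -61, 16] [620, 27, 81]
180 [637, 30, 79] [635, 11, 65] [629, 15, 68] [620, 29, 79]
181 [639, 24, 71] [634, 19, 67] [628, 19, 68] [621, 25, 73]
182 [638, 27, 69] [633, 23, 67] [627, 24, 68] [620, 29, 72]
183 [638, 30, 68] [633, 23, 63] [627, 27, 67] [621, 28, 67]
184 [638, 30, 64] [634, 22, 59] [627, 27, 63] [621, 28, 64]
185 [639, 28, 59] [633, 26, 58] [628, 23, 56] [621, 25, 58]
186 [638, 33, 59] [634, 22, 51] [627, 27, 56] [399, 1083, 861]
187 [639, 30, 54] [635, 22, 47] [628, 25, 51] [622, 24, 50]
188 [639, 29, 49] [635, 23, 44] [628, 27, 48] [622, 25, 47]
189 [640, 27, 44] [635, 23, 41] [628, 26, 43] [621, 30, 47]
190 [643, 16, 31] [635, 25, 38] [628, 27, 40] [624, 17, 33]
191 [642, 20, 31] [635, 26, 36] [628, 29, 39] [622, 29, 39]
```

Gripped: width 13, force 58 N, tips at about z 44. Before I move I refine the slot's centreline against the pin's start point in the first top image.

```bash
python3 - <<'E'
from m import *
th=np.radians(5.87); xf=np.array([np.cos(th),np.sin(th),0]); yf=np.array([-np.sin(th),np.cos(th),0])
im=np.load("top0.npz")["im"]; h=cv2.cvtColor(im,cv2.COLOR_RGB2HSV).astype(np.float32)
y=(h[:,:,1]*((h[:,:,0]>18)&(h[:,:,0]<36))).astype(np.float32)
c=np.array([635.,-55,50])
xs=np.arange(-30,31,2.)
def samp(img,P): uv=proj("top",P).astype(np.float32); return cv2.remap(img,uv[:,0].reshape(1,-1),uv[:,1].reshape(1,-1),cv2.INTER_LINEAR)[0]
for yy in range(-30,31,5):
    p=samp(y,[c+xf*a+yf*yy for a in xs]); print(yy,p.astype(int).tolist(), "cen",((p*xs).sum()/max(p.sum(),1)).round(2))
g=cv2.cvtColor(im,cv2.COLOR_RGB2GRAY).astype(np.float32)
sub=g[160:178,248:262]; w=np.clip(70-sub,0,None); v,u=np.mgrid[160:178,248:262]; uv=[(w*u).sum()/w.sum(),(w*v).sum()/w.sum()]; print("pin dark cen",uv,[plane("top",[uv],z).round(1)[0] for z in(52,68)])
P=plane("top",[uv],60)[0]; print("xf pin",P@xf,"xf c",c@xf)
E
```

```text
-30 [0, 0, 0, 0, 0, 0, 0, 0, 0, 0, 0, 0, 0, 0, 0, 0, 0, 0, 0, 0, 0, 0, 0, 0, 0, 0, 0, 0, 0, 0, 0] cen 0.0
-25 [0, 0, 0, 0, 0, 1, 11, 5, 0, 0, 0, 0, 0, 0, 0, 0, 0, 0, 0, 0, 0, 0, 0, 0, 0, 0, 0, 0, 0, 0, 0] cen -17.61
-20 [0, 0, 0, 0, 0, 11, 62, 109, 166, 182, 186, 185, 184, 183, 183, 183, 169, 138, 148, 164, 175, 185, 173, 52, 0, 0, 0, 0, 0, 0, 0] cen -0.99
-15 [0, 0, 0, 0, 0, 0, 63, 122, 177, 189, 193, 193, 195, 197, 196, 195, 194, 194, 194, 194, 194, 193, 191, 89, 0, 0, 0, 0, 0, 0, 0] cen -0.45
-10 [0, 0, 0, 0, 0, 0, 48, 106, 160, 190, 194, 193, 191, 188, 185, 184, 184, 187, 186, 191, 196, 196, 189, 121, 5, 0, 0, 0, 0, 0, 0] cen -0.03
-5 [0, 0, 0, 0, 0, 24, 32, 5, 100, 189, 193, 180, 137, 37, 0, 0, 0, 0, 0, 113, 191, 195, 188, 151, 39, 0, 0, 0, 0, 0, 0] cen 0.98
0 [0, 0, 0, 0, 0, 21, 54, 59, 110, 185, 190, 143, 17, 0, 0, 0, 0, 0, 0, 77, 190, 191, 187, 175, 71, 0, 0, 0, 0, 0, 0] cen 1.33
5 [0, 0, 0, 0, 0, 1, 3, 77, 160, 182, 189, 175, 52, 0, 0, 0, 0, 0, 0, 36, 163, 192, 166, 47, 0, 0, 0, 0, 0, 0, 0] cen -1.41
10 [0, 0, 0, 0, 4, 11, 4, 52, 159, 184, 191, 186, 87, 0, 0, 0, 0, 0, 35, 105, 170, 193, 189, 82, 0, 0, 0, 0, 0, 0, 0] cen -0.34
15 [0, 0, 0, 0, 3, 13, 9, 22, 136, 187, 193, 183, 117, 5, 0, 0, 0, 0, 34, 151, 190, 193, 188, 116, 0, 0, 0, 0, 0, 0, 0] cen 0.56
20 [0, 0, 0, 0, 0, 22, 27, 2, 102, 172, 159, 74, 0, 0, 0, 0, 0, 0, 0, 117, 189, 192, 176, 120, 21, 0, 0, 0, 0, 0, 0] cen 2.35
25 [0, 0, 0, 0, 0, 0, 0, 0, 0, 0, 0, 0, 0, 0, 0, 0, 0, 0, 0, 0, 7, 43, 30, 0, 0, 0, 0, 0, 0, 0, 0] cen 12.58
30 [0, 0, 0, 0, 0, 0, 0, 0, 0, 0, 0, 0, 0, 0, 0, 0, 0, 0, 0, 0, 0, 0, 0, 0, 0, 0, 0, 0, 0, 0, 0] cen -1.42
pin dark cen [np.float64(255.192), np.float64(171.76)] [array([627.8,  17.6,  52. ]), array([625.1,  17.5,  68. ])]
xf pin 624.9276478576018 xf c 626.0454359190904
```

Emit:
drive_tool --pt "0 0 -1.0 0 0 0 1.0" --pt "0 0 -1.6 0 0 0 1.0" --pt "0 0 -1.6 0 0 0 1.0" --pt "-1.6 0 0 0 0 0 1.0" --pt "-1.6 -0.1 0 0 0 0 1.0" --pt "0 0 1.0 0 0 0 1.0" --pt "0 0 1.1 0 0 0 1.0" --pt "0 0 0 0 0 0 1.0"

```text
t: 7.78
eef_pos: [630.1, -13.2, 56.3]
tool_rot: [0.67, 0.743, -0.001, -0.001]
contact_force: [-0.3, -0.7, -0.9]
grip_width: 12.7
gripper_force: 58.5
```

```bash
python3 go.py 635.3 -56.5 58 5.9; python3 - <<'E'
from m import *
s,d=snap("side"); t,_=snap("top")
b=cv2.resize(s[135:210,195:275],None,fx=6,fy=6,interpolation=cv2.INTER_CUBIC)
cv2.imwrite("pics/p5.png",b[:,:,::-1])
E
```

```text
t7.78 pos [630.1 -13.2  56.3] yaw 5.9 tilt 0.18 w 12.7 j [-0.15  0.49 -0.08  1.01  0.    1.31] F [-0.3 -0.7 -0.9]
turn about tool z 0.0 (other: -180.00)
shift after turn cm [-4.36  0.07 -0.17]
shift now cm [-4.36  0.07 -0.17]
```

View pics/p5.png

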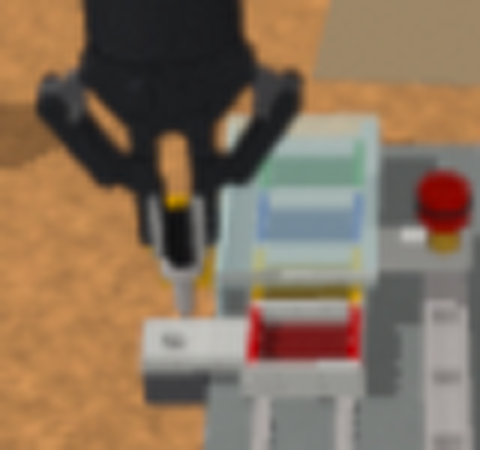

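Emit:
drive_tool --pt "0 0 -0.15 0 0 0 1.0" --pt "-0.8 0.05 0 0 0 0 1.0" --pt "-0.8 0 0 0 0 0 1.0" --pt "-0.6 0 0 0 0 0 1.0" --pt "-0.5 0 0 0 0 0 1.0" --pt "0 0 0 0 0 0 1.0"

```text
t: 8.62
eef_pos: [634.4, -40.9, 59.6]
tool_rot: [0.67, 0.742, 0.0, -0.0]
contact_force: [-0.5, 0.9, -0.8]
grip_width: 13.0
gripper_force: 58.5
```

```bash
python3 go.py 635.3 -56.5 58 5.9; python3 - <<'E'
from m import *
s,d=snap("side"); t,_=snap("top")
b=cv2.resize(s[145:205,205:265],None,fx=8,fy=8,interpolation=cv2.INTER_CUBIC)
cv2.imwrite("pics/p6.png",b[:,:,::-1])
E
```

```text
t8.62 pos [634.4 -40.9  59.6] yaw 5.85 tilt 0.0 w 13.0 j [-0.2   0.49 -0.06  1.02  0.    1.27] F [-0.5  0.9 -0.8]
turn about tool z -0.05 (other: 179.95)
shift after turn cm [-1.56 -0.07  0.16]
shift now cm [-1.56 -0.07  0.16]
```

View pics/p6.png

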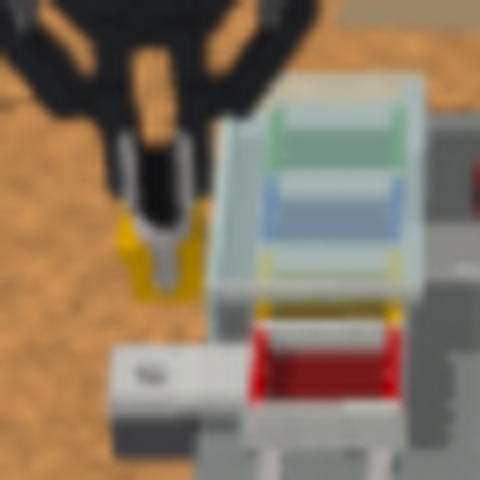

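No contact force, and the shank is already past the slot mouth. I push on to the closed end.

Emit:
drive_tool --pt "-0.5 0 0 0 0 0 1.0" --pt "-0.5 0 0 0 0 0 1.0" --pt "-0.4 0 0 0 0 0 1.0" --pt "0 0 0 0 0 0 1.0" --pt "0 0 0 0 0 0 1.0"

```text
t: 9.35
eef_pos: [635.8, -54.3, 59.7]
tool_rot: [0.67, 0.742, -0.0, -0.0]
contact_force: [-0.4, 0.3, -0.1]
grip_width: 13.1
gripper_force: 58.5
```

```bash
python3 go.py 635.3 -56.5 58 5.9
```

```text
t9.35 pos [635.8 -54.3  59.7] yaw 5.89 tilt 0.0 w 13.1 j [-0.22  0.49 -0.05  1.02  0.    1.25] F [-0.4  0.3 -0.1]
turn about tool z -0.01 (other: 179.99)
shift after turn cm [-0.21 -0.07  0.17]
shift now cm [-0.21 -0.07  0.17]
```

Emit:
drive_tool --pt "-0.15 0 0 0 0 0 1.0" --pt "-0.15 0 0 0 0 0 1.0" --pt "0 0 0 0 0 0 1.0"

```text
t: 9.72
eef_pos: [636.1, -57.4, 59.7]
tool_rot: [0.67, 0.742, -0.0, 0.0]
contact_force: [-0.2, -1.1, -0.7]
grip_width: 13.3
gripper_force: 58.5
```

Emit:
drive_tool --pt "-0.15 0 0 0 0 0 1.0" --pt "0 0 0 0 0 0 1.0"

```text
t: 9.98
eef_pos: [636.2, -58.2, 59.7]
tool_rot: [0.67, 0.743, 0.0, -0.0]
contact_force: [0.7, 2.8, 0.2]
grip_width: 12.9
gripper_force: 58.5
```

Emit:
drive_tool --pt "0.05 0 0.2 0 0 0 1.0" --pt "0 0 0.15 0 0 0 1.0" --pt "0 0 0 0 0 0 1.0"

```text
t: 10.35
eef_pos: [636.4, -58.1, 57.1]
tool_rot: [0.67, 0.743, 0.0, 0.0]
contact_force: [-1.6, 2.8, 8.0]
grip_width: 12.4
gripper_force: 59.9
```

Emit:
drive_tool --pt "0 0 0.1 0 0 0 1.0" --pt "0 0 0 0 0 0 1.0"

```text
t: 10.6
eef_pos: [636.4, -58.1, 57.0]
tool_rot: [0.67, 0.743, 0.001, 0.001]
contact_force: [-3.9, 4.6, 16.8]
grip_width: 12.8
gripper_force: 60.5
```

Emit:
drive_tool --pt "0 0 -0.1 0 0 0 1.0" --pt "0 0 0 0 0 0 4.0" --pt "0 0 0 0 0 0 4.0" --pt "0 0 0 0 0 0 4.0" --pt "0 0 0 0 0 0 4.0" --pt "0 0 -3 0 0 0 4.0" --pt "0 0 -4 0 0 0 4.0" --pt "0 0 -4 0 0 0 4.0"

```text
t: 11.6
eef_pos: [636.1, -58.3, 167.2]
tool_rot: [0.67, 0.742, -0.0, -0.0]
contact_force: [-0.0, 0.3, 0.5]
grip_width: 40.4
gripper_force: 0.0
```

```bash
python3 go.py 461 -351 130 5.9; python3 - <<'E'
from m import *
s,d=snap("side"); t,_=snap("top")
b=cv2.resize(s[135:205,200:280],None,fx=6,fy=6,interpolation=cv2.INTER_CUBIC)
cv2.imwrite("pics/p7.png",b[:,:,::-1])
for n,im in(("top",t),("side",s)):
  for c in C:
    for st,ce in blobs(im,*C[c]):
      P=plane(n,[ce],16)[0]
      if st[4]>40 and 440<P[0]<620 and abs(P[1])>200 and abs(P[1])<400: print(n,c,ce,P.round(1),st[4])
E
```

```text
t11.60 pos [636.1 -58.3 167.2] yaw 5.89 tilt 0.02 w 40.4 j [-0.22  0.43  0.13  1.27 -0.    1.25] F [-0.   0.3  0.5]
turn about tool z -0.01 (other: 179.99)
shift after turn cm [-27.32 -20.42   3.72]
shift now cm [-27.32 -20.42   3.73]
top red [375.42 225.62] [ 459.9 -351.    16. ] 115
top blue [155.26 187.86] [588.  330.8  16. ] 85
side red [287.6  134.57] [ 461.7 -348.    16. ] 93
side yellow [271.4  274.86] [463.4 321.6  16. ] 221
side blue [219.42 274.58] [589.8 332.6  16. ] 194
```

View pics/p7.png

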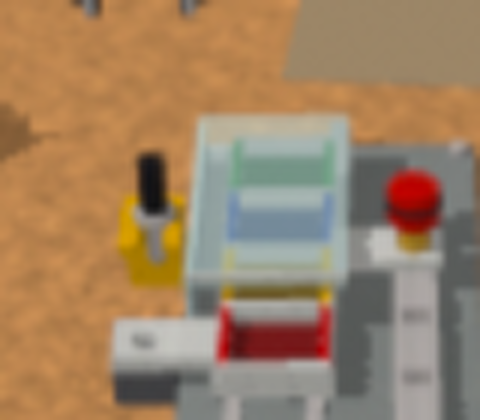

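The pin hangs upright in the notch, head at (152,180), with the fingers well clear. Next is the red blank at (460.8, -351.4).

Emit:
drive_tool --pt "-4.5 -3.4 0 0 0 0 5.5" --pt "-4.5 -3.4 0 0 0 0 5.5" --pt "-4.5 -3.4 0 0 0 0 5.5" --pt "-4.5 -3.4 0 0 0 0 5.5" --pt "-4.65 -3.4 1 0 0 0 5.5" --pt "-4.65 -3.4 3 0 0 0 5.5" --pt "0 0 4 0 0 0 5.5" --pt "0 0 4 0 0 0 5.5"

```text
t: 12.7
eef_pos: [461.5, -349.6, 45.7]
tool_rot: [0.671, 0.742, -0.0, -0.0]
contact_force: [-0.0, -0.2, -0.2]
grip_width: 55.2
gripper_force: 0.0
```

Emit:
drive_tool --pt "0 0 0 0 0 0 5.5" --pt "0 0 0 0 0 0 5.5"

```text
t: 12.95
eef_pos: [462.9, -349.1, 48.4]
tool_rot: [0.67, 0.743, -0.0, 0.0]
contact_force: [-0.0, -0.1, -0.1]
grip_width: 55.2
gripper_force: 0.0
```

```bash
python3 go.py 461 -351.4 1 5.9; python3 - <<'E'
from m import *
s,d=snap("side"); t,_=snap("top")
b=cv2.resize(s[85:155,245:335],None,fx=6,fy=6,interpolation=cv2.INTER_CUBIC)
cv2.imwrite("pics/p8.png",b[:,:,::-1])
E
```

```text
t12.95 pos [ 462.9 -349.1   48.4] yaw 5.91 tilt 0.05 w 55.2 j [-0.79  0.42 -0.22  0.93 -0.    0.68] F [-0.  -0.1 -0.1]
turn about tool z 0.01 (other: -179.99)
shift after turn cm [-0.2  -0.22  4.74]
shift now cm [-0.2  -0.22  4.74]
```

View pics/p8.png

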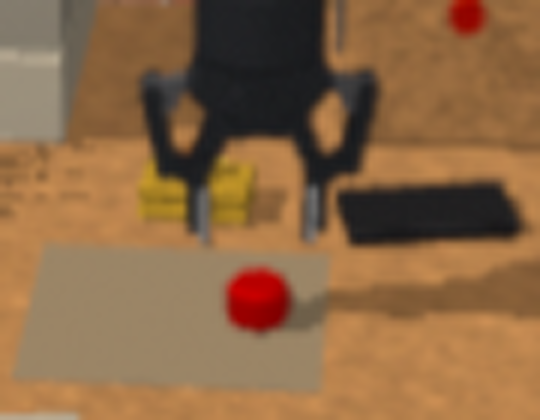

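Emit:
drive_tool --pt "-0.2 -0.2 1.5 0 0 0 5.5" --pt "0 0 1.5 0 0 0 5.5" --pt "0 0 1.0 0 0 0 5.5" --pt "0 0 0.6 0 0 0 5.5" --pt "0 0 0 0 0 0 5.5"

```text
t: 13.68
eef_pos: [460.5, -350.9, 0.8]
tool_rot: [0.67, 0.743, 0.0, -0.0]
contact_force: [0.1, 0.1, -0.1]
grip_width: 55.0
gripper_force: 0.0
```

```bash
python3 go.py 461 -351.4 1 5.9; python3 - <<'E'
from m import *
s,d=snap("side"); t,_=snap("top")
b=cv2.resize(s[85:155,245:335],None,fx=6,fy=6,interpolation=cv2.INTER_CUBIC)
cv2.imwrite("pics/p9.png",b[:,:,::-1])
for x,y,z in((437,-340,10),(437,-340,15),(437,-340,20)): print(z,((proj("side",[x,y,z])[0]-[245,85]+.5)*6-.5).round())
E
```

```text
t13.68 pos [ 460.5 -350.9    0.8] yaw 5.89 tilt 0.05 w 55.0 j [-0.8   0.46 -0.28  0.82  0.    0.67] F [ 0.1  0.1 -0.1]
turn about tool z -0.01 (other: 179.99)
shift after turn cm [-0.06  0.05 -0.02]
shift now cm [-0.06  0.05 -0.02]
10 [299. 317.]
15 [299. 310.]
20 [299. 303.]
```

View pics/p9.png

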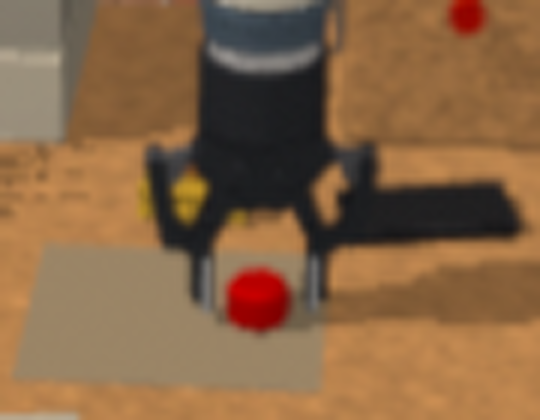

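The fingers straddle the red blank with tips at z ≈ 16 (row ~308), which drops to about 13 as they close. I grip and lift.

Emit:
drive_tool --pt "0 0 0.1 0 0 0 3.0" --pt "0 0 0 0 0 0 3.0" --pt "0 0 0 0 0 0 3.0" --pt "0 0 0 0 0 0 3.0" --pt "0 0 0 0 0 0 3.0" --pt "0 0 0 0 0 0 3.0" --pt "0 0 -2 0 0 0 3.0" --pt "0 0 -4 0 0 0 3.0" --newtons 50

```text
t: 14.78
eef_pos: [459.9, -350.3, 59.8]
tool_rot: [0.67, 0.743, 0.0, -0.002]
contact_force: [0.1, 0.3, -0.9]
grip_width: 36.2
gripper_force: 50.1
```

Emit:
drive_tool --pt "0 0 -4 0 0 0 3.0" --pt "0 0 0 0 0 0 3.0"

```text
t: 15.02
eef_pos: [461.9, -352.3, 103.6]
tool_rot: [0.67, 0.743, -0.0, 0.003]
contact_force: [-0.1, -0.1, -1.4]
grip_width: 36.1
gripper_force: 50.2
```

```bash
python3 go.py 564.8 11.2 60 5.9
```

```text
t15.03 pos [ 461.9 -352.3  103.6] yaw 5.9 tilt 0.34 w 36.1 j [-0.8   0.37 -0.14  1.05  0.    0.67] F [-0.1 -0.1 -1.4]
turn about tool z -0.0 (other: 180.00)
shift after turn cm [35.1  13.97  4.36]
shift now cm [35.12 13.95  4.24]
```

Emit:
drive_tool --pt "4.4 1.75 0 0 0 0 3.0" --pt "4.4 1.75 0 0 0 0 3.0" --pt "4.4 1.75 0 0 0 0 3.0" --pt "4.4 1.75 0 0 0 0 3.0" --pt "4.4 1.75 0 0 0 0 3.0" --pt "4.4 1.75 0 0 0 0 3.0" --pt "4.4 1.75 0 0 0 0 3.0" --pt "4.3 1.75 0 0 0 0 3.0"

```text
t: 16.02
eef_pos: [563.6, 14.1, 99.3]
tool_rot: [0.67, 0.743, -0.0, -0.0]
contact_force: [0.5, -0.3, -1.5]
grip_width: 35.9
gripper_force: 50.1
```

Emit:
drive_tool --pt "0 0 2 0 0 0 3.0" --pt "0 0 2 0 0 0 3.0" --pt "0 0 0 0 0 0 3.0" --pt "0 0 0 0 0 0 3.0"

```text
t: 16.52
eef_pos: [564.0, 12.3, 60.5]
tool_rot: [0.67, 0.742, -0.0, -0.0]
contact_force: [0.0, 0.3, -0.9]
grip_width: 36.1
gripper_force: 50.2
```

```bash
python3 go.py 564.6 11.6 23 5.9
```

```text
t16.52 pos [564.   12.3  60.5] yaw 5.88 tilt 0.0 w 36.1 j [-0.13  0.38 -0.24  0.95 -0.    1.34] F [ 0.   0.3 -0.9]
turn about tool z -0.02 (other: 179.98)
shift after turn cm [-0.08  0.06  3.75]
shift now cm [-0.08  0.06  3.75]
```

Emit:
drive_tool --pt "-0.1 0.05 1 0 0 0 3.0" --pt "0 0 1 0 0 0 3.0" --pt "0 0 1 0 0 0 3.0" --pt "0 0 0.4 0 0 0 3.0" --pt "0 0 0.2 0 0 0 3.0" --pt "0 0 0 0 0 0 3.0"

```text
t: 17.27
eef_pos: [564.1, 11.4, 26.7]
tool_rot: [0.67, 0.743, 0.0, 0.001]
contact_force: [-11.6, 0.6, 29.9]
grip_width: 36.2
gripper_force: 64.9
```

Emit:
drive_tool --pt "0 0 0.15 0 0 0 3.0" --pt "0 0 0 0 0 0 3.0"

```text
t: 17.52
eef_pos: [564.2, 11.3, 26.6]
tool_rot: [0.67, 0.743, 0.0, 0.001]
contact_force: [-16.1, 0.2, 43.9]
grip_width: 36.0
gripper_force: 72.0
```

Contact came about 4 mm early, with a sideways -x force. I back off a little and measure before going on.

Emit:
drive_tool --pt "0 0 -0.7 0 0 0 3.0" --pt "0 0 0 0 0 0 3.0"

```text
t: 17.77
eef_pos: [564.8, 11.5, 30.1]
tool_rot: [0.67, 0.743, 0.0, 0.0]
contact_force: [0.3, 0.3, -1.2]
grip_width: 36.2
gripper_force: 50.2
```

```bash
python3 go.py 564.6 11.6 23 5.9; python3 - <<'E'
from m import *
s,d=snap("side"); t,_=snap("top")
np.savez("p10.npz",s=s,d=d,t=t)
b=cv2.resize(s[160:210,215:280],None,fx=9,fy=9,interpolation=cv2.INTER_CUBIC)
cv2.imwrite("pics/p10.png",b[:,:,::-1])
print(get_state()["torque"])
for P in([539.5,8.6,32],[589.5,14,32],[542,31,32],[587,36,32]): print(P,((proj("side",P)[0]-[215,160]+.5)*9-.5).round())
E
```

```text
t17.77 pos [564.8  11.5  30.1] yaw 5.89 tilt 0.06 w 36.2 j [-0.13  0.41 -0.28  0.87  0.    1.34] F [ 0.3  0.3 -1.2]
turn about tool z -0.01 (other: 179.99)
shift after turn cm [ 0.02 -0.02  0.71]
shift now cm [ 0.02 -0.02  0.71]
[-0.01866991 -0.0098409   0.01372625]
[539.5, 8.6, 32] [362. 275.]
[589.5, 14, 32] [209. 277.]
[542, 31, 32] [346. 316.]
[587, 36, 32] [207. 318.]
```

View pics/p10.png

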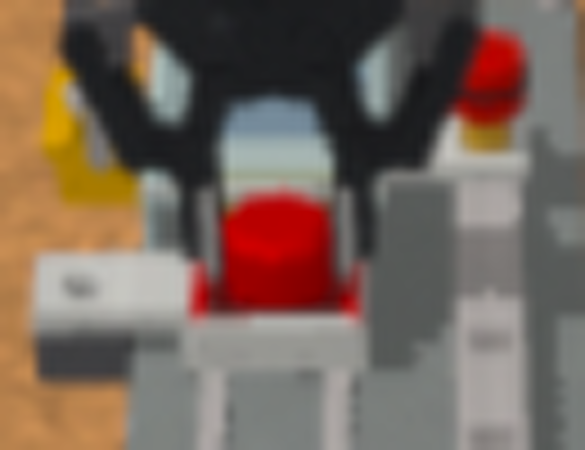

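```bash
python3 - <<'E'
from m import *
z=np.load("p10.npz"); d=z["d"]
for v in range(181,196): print(v,[bydepth("side",[[u,v]],d)[0].round(0).astype(int).tolist() for u in(242,245,248)])
z0=np.load("side0.npz")["d"]
print("table blank");
for v in range(129,141): print(v,[bydepth("side",[[u,v]],z0)[0].round(0).astype(int).tolist() for u in(287,289)])
E
```

```text
181 [[580, -13, 47], [568, 4, 60], [560, -1, 57]]
182 [[577, 4, 56], [568, 9, 60], [559, 8, 61]]
183 [[576, 14, 60], [567, 12, 59], [558, 15, 62]]
184 [[575, 17, 58], [567, 17, 59], [558, 17, 59]]
185 [[575, 23, 59], [566, 24, 61], [557, 20, 59]]
186 [[575, 21, 55], [566, 23, 56], [557, 26, 59]]
187 [[573, 32, 59], [565, 32, 59], [557, 23, 53]]
188 [[574, 28, 53], [564, 35, 58], [556, 30, 55]]
189 [[574, 29, 50], [564, 37, 56], [557, 26, 48]]
190 [[574, 28, 45], [566, 29, 46], [557, 29, 46]]
191 [[399, 1083, 861], [565, 32, 45], [557, 28, 42]]
192 [[575, 25, 35], [566, 30, 40], [557, 29, 39]]
193 [[575, 26, 32], [566, 30, 36], [557, 27, 34]]
194 [[576, 23, 26], [566, 29, 31], [559, 19, 24]]
195 [[573, 43, 38], [565, 39, 35], [557, 32, 31]]
table blank
129 [[465, -360, 32], [458, -369, 27]]
130 [[464, -352, 32], [458, -359, 28]]
131 [[464, -350, 29], [457, -356, 26]]
132 [[464, -346, 27], [457, -347, 27]]
133 [[464, -339, 28], [456, -333, 32]]
134 [[463, -331, 28], [456, -339, 24]]
135 [[463, -327, 26], [456, -332, 24]]
136 [[463, -330, 21], [456, -331, 20]]
137 [[463, -323, 20], [456, -330, 17]]
138 [[463, -332, 11], [456, -342, 6]]
139 [[463, -328, 10], [456, -333, 7]]
140 [[463, -335, 1], [456, -336, 1]]
```

The blank is centred in the pocket (277 against 276 px) and already inside the walls. The fingertips are resting on the wall tops, with the blank ~5 mm above the floor. I release here and will grip the other blanks ~6 mm higher.

Emit:
drive_tool --pt "0 0 0.22 0 0 0 3.0" --pt "0 0 0 0 0 0 3.0" --pt "0 0 0 0 0 0 4.6" --pt "0 0 0 0 0 0 4.6" --pt "0 0 0 0 0 0 4.6" --pt "0 0 -3 0 0 0 4.6" --pt "0 0 -4 0 0 0 4.0" --pt "0 0 -3 0 0 0 4.0"

```text
t: 18.88
eef_pos: [564.7, 11.5, 129.3]
tool_rot: [0.67, 0.743, 0.0, 0.0]
contact_force: [1.8, -0.6, 0.3]
grip_width: 39.9
gripper_force: 0.0
```

```bash
python3 go.py 503 -70.5 120 95.9; cat > chk.py <<'E'
from m import *
s,d=snap("side"); t,td=snap("top"); np.savez("last.npz",s=s,d=d,t=t,td=td)
for n,im in(("top",t),("side",s)):
  for c in C:
    for st,ce in blobs(im,*C[c],12):
      z=36 if n=="x" else 16
      P=plane(n,[ce],z)[0]
      if 400<P[0]<640 and abs(P[1])<400:
        dd=d if n=="side" else td; x,y,w,h,_=st
        pts=np.array([[u,v] for v in range(y,y+h) for u in range(x,x+w)]); pz=bydepth(n,pts,dd)
        print(n,c,ce,st,"P",P.round(0),"depth med",np.median(pz,0).round(0),"ztop",np.percentile(pz[pz[:,2]<200][:,2],85).round(0))
E
python3 chk.py
```

```text
t18.88 pos [564.7  11.5 129.3] yaw 5.89 tilt 0.06 w 39.9 j [-0.13  0.33 -0.13  1.11 -0.    1.34] F [ 1.8 -0.6  0.3]
turn about tool z 89.99 (other: -90.01)
shift after turn cm [-6.98  7.52  0.93]
shift now cm [-7.52 -6.98  0.92]
top red [285.31 211.69] [282, 209, 7, 7, 35] P [507. -73.  16.] depth med [502. -70.  69.] ztop 71.0
top yellow [157.75 228.16] [154, 224, 8, 9, 51] P [462. 322.  16.] depth med [462. 320.  28.] ztop 31.0
top blue [155.26 187.8 ] [150, 183, 11, 11, 84] P [588. 331.  16.] depth med [586. 329.  26.] ztop 30.0
side red [268.43 168.06] [264, 164, 9, 10, 70] P [ 511. -132.   16.] depth med [506. -60.  63.] ztop 72.0
side red [245.43 189.36] [236, 183, 19, 12, 170] P [571. -13.  16.] depth med [566.  17.  38.] ztop 51.0
side yellow [271.46 274.78] [264, 267, 16, 17, 218] P [463. 321.  16.] depth med [463. 329.  25.] ztop 29.0
side blue [219.42 274.58] [212, 267, 15, 16, 194] P [590. 333.  16.] depth med [589. 340.  26.] ztop 29.0
```

The red blank sits in the pocket: its top is at z ≈ 51, where 50 is expected. Now the knob, with the jaws turned by 90°.

Emit:
drive_tool --pt "0 0 0 0 0 -10 4.6" --pt "0 0 0 0 0 -10 4.6" --pt "0 0 0 0 0 -10 4.6" --pt "0 0 0 0 0 -10 4.6" --pt "0 0 0 0 0 -10 4.6" --pt "0 0 0 0 0 -10 4.6" --pt "0 0 0 0 0 -10 4.6" --pt "0 0 0 0 0 -10 4.6"

```text
t: 19.98
eef_pos: [564.2, 11.5, 126.7]
tool_rot: [0.033, 0.999, 0.0, -0.001]
contact_force: [0.6, 0.7, 0.3]
grip_width: 46.3
gripper_force: 0.0
```

Emit:
drive_tool --pt "0 0 0 0 0 -10 4.6" --pt "3.5 -3.76 0 0 0 0 4.6" --pt "3.48 -3.76 0 0 0 0 4.6" --pt "0 0 2 0 0 0 4.6" --pt "0 0 2 0 0 0 4.6" --pt "0 0 2 0 0 0 4.6" --pt "0 0 0 0 0 0 4.6" --pt "0 0 0 0 0 0 4.6"

```text
t: 20.98
eef_pos: [502.9, -70.5, 67.9]
tool_rot: [-0.051, 0.999, -0.0, 0.0]
contact_force: [0.1, -0.9, -0.2]
grip_width: 45.9
gripper_force: 0.0
```

```bash
python3 go.py 503 -70.5 42 95.9;python3 - <<'E'
from m import *
s,d=snap("side")
cv2.imwrite("pics/p11.png",cv2.resize(s[130:200,225:315],None,fx=6,fy=6,interpolation=cv2.INTER_CUBIC)[:,:,::-1])
E
```

```text
t20.98 pos [502.9 -70.5  67.9] yaw 95.9 tilt 0.01 w 45.9 j [-0.3   0.29 -0.37  0.92 -0.   -0.41] F [ 0.1 -0.9 -0.2]
turn about tool z -0.0 (other: 180.00)
shift after turn cm [-0.01 -0.    2.59]
shift now cm [-0.01 -0.    2.59]
```

Emit:
drive_tool --pt "0 0 1 0 0 0 4.6" --pt "0 0 1 0 0 0 4.6" --pt "0 0 0.6 0 0 0 4.6" --pt "0 0 0 0 0 0 4.6" --pt "0 0 0 0 0 0 2.4" --pt "0 0 0 0 0 0 2.4" --pt "0 0 0 0 0 0 2.4" --pt "0 0 0 0 0 0 2.4"

```text
t: 22.02
eef_pos: [502.8, -69.6, 42.1]
tool_rot: [-0.052, 0.999, 0.001, 0.0]
contact_force: [-1.8, 4.5, 1.8]
grip_width: 26.4
gripper_force: 49.1
```

Emit:
drive_tool --pt "0 0 0 0 0 0 2.4"

```text
t: 22.15
eef_pos: [502.8, -69.6, 42.0]
tool_rot: [-0.052, 0.999, 0.001, 0.0]
contact_force: [-1.6, 5.2, 2.6]
grip_width: 26.3
gripper_force: 49.1
```

Emit:
drive_tool --pt "0 0 -0.5 0 0 0 2.4" --pt "0 0 -0.5 0 0 0 2.4" --pt "0 0.05 -0.35 0 0 0 2.4" --pt "0 0.05 0 0 0 0 2.4" --pt "0 0 0 0 0 0 2.4" --pt "0 0 0 0 0 0 2.4"

```text
t: 22.9
eef_pos: [502.7, -69.5, 54.9]
tool_rot: [-0.051, 0.999, 0.0, -0.0]
contact_force: [2.6, 2.0, -9.4]
grip_width: 26.8
gripper_force: 49.7
```

```bash
python3 go.py 502.8 -69.6 42 95.9;
```

```text
t22.90 pos [502.7 -69.5  54.9] yaw 95.89 tilt 0.01 w 26.8 j [-0.3   0.3  -0.39  0.88  0.   -0.41] F [ 2.6  2.  -9.4]
turn about tool z -0.01 (other: 179.99)
shift after turn cm [-0.01 -0.01  1.29]
shift now cm [-0.01 -0.01  1.29]
```

Plunger lifted 12.9 mm and the spring force is as expected. Slide one notch.

Emit:
drive_tool --pt "0 0.7 0 0 0 0 2.4" --pt "0 1.0 0 0 0 0 2.4" --pt "0 1.0 0 0 0 0 2.4" --pt "0 1.0 0 0 0 0 2.4" --pt "0 0.8 0 0 0 0 2.4" --pt "0 0.5 0 0 0 0 2.4" --pt "0 0 0 0 0 0 2.4" --pt "0 0 0 0 0 0 2.4"

```text
t: 23.9
eef_pos: [497.5, -19.4, 55.1]
tool_rot: [-0.052, 0.999, 0.0, 0.0]
contact_force: [3.5, 1.6, -8.6]
grip_width: 26.6
gripper_force: 50.0
```

```bash
python3 go.py 497.6 -19.8 42 95.9;
```

```text
t23.90 pos [497.5 -19.4  55.1] yaw 95.91 tilt 0.05 w 26.6 j [-0.21  0.29 -0.41  0.88  0.   -0.31] F [ 3.5  1.6 -8.6]
turn about tool z 0.01 (other: -179.99)
shift after turn cm [-0.   -0.04  1.31]
shift now cm [-0.   -0.04  1.31]
```

Travel is 50.3 mm. I lower the plunger home, then release.

Emit:
drive_tool --pt "0 0 0.5 0 0 0 2.4" --pt "0 0 0.5 0 0 0 2.4" --pt "0 0 0.3 0 0 0 2.4" --pt "0 0 0 0 0 0 2.4" --pt "0 0 0 0 0 0 2.4"

```text
t: 24.52
eef_pos: [497.6, -19.8, 42.2]
tool_rot: [-0.051, 0.999, -0.0, 0.0]
contact_force: [2.8, 2.4, -5.0]
grip_width: 25.9
gripper_force: 50.6
```

Emit:
drive_tool --pt "0 0 0 0 0 0 4.6" --pt "0 0 0 0 0 0 4.6" --pt "0 0 0 0 0 0 4.6" --pt "0 0 -3 0 0 0 4.6" --pt "0 0 -4 0 0 0 5.5" --pt "0 0 -3 0 0 0 5.5"

```text
t: 25.28
eef_pos: [497.7, -19.8, 143.7]
tool_rot: [-0.051, 0.999, -0.0, 0.0]
contact_force: [-0.3, -0.1, -0.1]
grip_width: 55.4
gripper_force: 0.0
```

```bash
python3 chk.py; python3 go.py 462.5 320.5 110 5.9
```

```text
top red [240.78 194.38] [236, 189, 10, 11, 85] P [563.  64.  16.] depth med [560.  63.  49.] ztop 52.0
top yellow [157.72 228.4 ] [154, 224, 9, 9, 50] P [461. 322.  16.] depth med [462. 318.  27.] ztop 29.0
top blue [142.01 181.09] [137, 176, 11, 11, 86] P [610. 373.  16.] depth med [609. 370.  26.] ztop 30.0
side red [268.73 177.56] [265, 173, 9, 10, 78] P [506. -80.  16.] depth med [499. -12.  67.] ztop 72.0
side red [244.79 199.73] [236, 194, 19, 12, 170] P [566.  37.  16.] depth med [559.  69.  39.] ztop 52.0
side yellow [245.13 190.69] [236, 187, 19, 8, 93] P [571.  -7.  16.] depth med [568.   6.  26.] ztop 35.0
side yellow [271.41 274.83] [264, 267, 16, 17, 220] P [463. 321.  16.] depth med [463. 329.  25.] ztop 29.0
side blue [207.26 286.89] [200, 279, 15, 17, 198] P [612. 374.  16.] depth med [611. 382.  26.] ztop 29.0
t25.38 pos [499.  -20.1 145.3] yaw 95.9 tilt 0.31 w 55.0 j [-0.21  0.21 -0.26  1.1  -0.   -0.31] F [0.3 0.4 0. ]
turn about tool z 90.0 (other: -90.00)
shift after turn cm [34.25 -0.13  3.53]
shift now cm [ 0.15 34.26  3.46]
```

The carriage is locked at notch 1 (spring force 5.0 N, knob height back to its start value). The blue blank was knocked to (610, 373). Now the yellow blank.

Emit:
drive_tool --pt "0 0 0 0 0 10 5.5" --pt "0 0 0 0 0 10 5.5" --pt "0 0 0 0 0 10 5.5" --pt "0 0 0 0 0 10 5.5" --pt "0 0 0 0 0 10 5.5" --pt "0 0 0 0 0 10 5.5" --pt "0 0 0 0 0 10 5.5" --pt "0 0 0 0 0 10 5.5"

```text
t: 26.38
eef_pos: [497.1, -19.7, 141.3]
tool_rot: [0.605, 0.796, -0.0, -0.0]
contact_force: [0.1, -0.8, 0.6]
grip_width: 55.1
gripper_force: 0.0
```

Emit:
drive_tool --pt "0 0 0 0 0 10 5.5" --pt "4.9 0 0 0 0 0 5.5" --pt "4.9 0 0 0 0 0 5.5" --pt "4.9 0 0 0 0 0 5.5" --pt "4.9 0 0 0 0 0 5.5" --pt "4.9 0 0 0 0 0 5.5" --pt "4.9 0 1 0 0 0 5.5" --pt "4.9 0 3 0 0 0 5.5"

```text
t: 27.38
eef_pos: [462.6, 323.4, 102.2]
tool_rot: [0.67, 0.743, 0.001, 0.001]
contact_force: [1.3, -0.5, -0.2]
grip_width: 55.2
gripper_force: 0.0
```

Emit:
drive_tool --pt "0 0 3 0 0 0 5.5" --pt "0 0 2 0 0 0 5.5" --pt "0 0 0 0 0 0 5.5" --pt "0 0 0 0 0 0 5.5"

```text
t: 27.88
eef_pos: [462.6, 321.4, 52.6]
tool_rot: [0.67, 0.742, 0.0, 0.0]
contact_force: [-0.4, -0.5, -0.2]
grip_width: 55.1
gripper_force: 0.0
```

```bash
python3 go.py 462.5 320.7 6 5.9; python3 chk.py | grep side
```

```text
t27.88 pos [462.6 321.4  52.6] yaw 5.88 tilt 0.02 w 55.1 j [ 0.46  0.39 -0.26  0.93 -0.    1.93] F [-0.4 -0.5 -0.2]
turn about tool z -0.02 (other: 179.98)
shift after turn cm [-0.07 -0.02  4.66]
shift now cm [-0.07 -0.02  4.66]
side red [245.01 199.82] [236, 194, 19, 12, 174] P [565.  37.  16.] depth med [559.  69.  41.] ztop 51.0
side yellow [243.53 190.68] [236, 187, 17, 8, 78] P [576.  -6.  16.] depth med [571.   5.  25.] ztop 34.0
side yellow [271.43 274.85] [264, 267, 16, 17, 220] P [463. 322.  16.] depth med [463. 329.  25.] ztop 30.0
side blue [207.29 286.92] [200, 279, 15, 17, 199] P [612. 374.  16.] depth med [611. 383.  26.] ztop 29.0
```

Emit:
drive_tool --pt "-0.07 0 1.6 0 0 0 5.5" --pt "0 0 1.5 0 0 0 5.5" --pt "0 0 1.0 0 0 0 5.5" --pt "0 0 0.55 0 0 0 5.5" --pt "0 0 0 0 0 0 3.0" --pt "0 0 0 0 0 0 3.0" --pt "0 0 0 0 0 0 3.0" --pt "0 0 0 0 0 0 3.0"

```text
t: 28.98
eef_pos: [462.5, 320.8, 5.8]
tool_rot: [0.67, 0.743, 0.0, 0.0]
contact_force: [-0.3, 0.4, 0.0]
grip_width: 34.7
gripper_force: 49.9
```

Emit:
drive_tool --pt "0 0 0 0 0 0 3.0" --pt "0 0 0 0 0 0 3.0"

```text
t: 29.22
eef_pos: [462.5, 320.8, 5.8]
tool_rot: [0.67, 0.743, 0.0, 0.0]
contact_force: [-0.2, -0.1, 2.4]
grip_width: 35.0
gripper_force: 50.1
```

Emit:
drive_tool --pt "0 0 -1 0 0 0 3.0" --pt "0 0 -3 0 0 0 3.0" --pt "0 0 -4 0 0 0 3.0" --pt "-4 0.9 0 0 0 0 3.0" --pt "-4.6 1 0 0 0 0 3.0" --pt "-4.6 1 0 0 0 0 3.0" --pt "-4.6 1 0 0 0 0 3.0" --pt "-4.6 1 0 0 0 0 3.0"

```text
t: 30.22
eef_pos: [534.5, 101.5, 86.3]
tool_rot: [0.67, 0.743, 0.0, 0.0]
contact_force: [0.6, 0.4, -1.0]
grip_width: 35.1
gripper_force: 50.1
```

Emit:
drive_tool --pt "-4.6 1 0 0 0 0 3.0" --pt "-4.0 1 0 0 0 0 3.0" --pt "-0.8 0.1 0 0 0 0 3.0" --pt "0 0 1 0 0 0 3.0" --pt "0 0 1 0 0 0 3.0" --pt "0 0 0 0 0 0 3.0" --pt "0 0 0 0 0 0 3.0"

```text
t: 31.1
eef_pos: [564.5, 12.4, 65.6]
tool_rot: [0.669, 0.743, -0.0, -0.0]
contact_force: [0.3, 0.5, -1.0]
grip_width: 35.5
gripper_force: 50.0
```

```bash
python3 go.py 564.7 11.5 28 5.9; python3 chk.py | grep side
```

```text
t31.10 pos [564.5  12.4  65.6] yaw 5.96 tilt 0.02 w 35.5 j [-0.13  0.38 -0.23  0.96  0.    1.34] F [ 0.3  0.5 -1. ]
turn about tool z 0.06 (other: -179.94)
shift after turn cm [-0.09  0.01  3.76]
shift now cm [-0.09  0.01  3.76]
side red [268.68 177.6 ] [265, 173, 9, 10, 77] P [506. -80.  16.] depth med [499. -11.  67.] ztop 73.0
side red [244.79 199.73] [236, 194, 19, 12, 170] P [566.  37.  16.] depth med [559.  68.  38.] ztop 51.0
side yellow [245.11 178.47] [239, 172, 13, 14, 139] P [579. -69.  16.] depth med [565.  21.  84.] ztop 90.0
side yellow [245.12 190.76] [236, 187, 19, 8, 93] P [571.  -6.  16.] depth med [568.   4.  25.] ztop 35.0
side blue [207.26 286.89] [200, 279, 15, 17, 198] P [612. 374.  16.] depth med [611. 383.  26.] ztop 29.0
```

Emit:
drive_tool --pt "-0.09 0.02 1.2 0 0 0 3.0" --pt "0 0 1.2 0 0 0 3.0" --pt "0 0 0.8 0 0 0 3.0" --pt "0 0 0.4 0 0 0 3.0" --pt "0 0 0 0 0 0 3.0" --pt "0 0 0 0 0 0 3.0"

```text
t: 31.95
eef_pos: [565.2, 10.7, 29.9]
tool_rot: [0.67, 0.743, 0.0, 0.0]
contact_force: [-0.5, -0.1, 0.8]
grip_width: 34.8
gripper_force: 50.0
```

Emit:
drive_tool --pt "0 0 0.1 0 0 0 3.0" --pt "0 0 0 0 0 0 3.0"

```text
t: 32.2
eef_pos: [565.0, 10.8, 28.7]
tool_rot: [0.67, 0.743, 0.0, 0.0]
contact_force: [-0.2, -0.7, -1.3]
grip_width: 35.0
gripper_force: 50.0
```

Emit:
drive_tool --pt "0 0 0.1 0 0 0 3.0" --pt "0 0 0 0 0 0 3.0" --pt "0 0 0 0 0 0 4.6" --pt "0 0 0 0 0 0 4.6" --pt "0 0 0 0 0 0 4.6" --pt "0 0 -3 0 0 0 4.6" --pt "0 0 -4 0 0 0 4.6" --pt "0 0 -3 0 0 0 4.6"

```text
t: 33.2
eef_pos: [565.2, 10.7, 129.2]
tool_rot: [0.67, 0.743, 0.0, 0.0]
contact_force: [-0.1, -0.9, 0.6]
grip_width: 46.1
gripper_force: 0.0
```

```bash
python3 go.py 497.6 -19.8 68 95.9; python3 chk.py; python3 - <<'E'
from m import *
z=np.load("last.npz"); d=z["d"]; s=z["s"]
# flatness: fit plane to top-face pixels near expected top of the yellow and red blanks
for nm,c in(("yellow",(564.8,11.3)),("red",(559.6,61))):
    uv=proj("side",[c[0],c[1],50])[0]; 
    pts=np.array([[u,v] for v in range(int(uv[1])-4,int(uv[1])+5) for u in range(int(uv[0])-4,int(uv[0])+5)]); P=bydepth("side",pts,d)
    k=(np.hypot(P[:,0]-c[0],P[:,1]-c[1])<14); P=P[k]; A=np.c_[P[:,:2]-c,np.ones(len(P))]; print(nm,len(P),np.linalg.lstsq(A,P[:,2],rcond=None)[0].round(3))
E
```

```text
t33.20 pos [565.2  10.7 129.2] yaw 5.89 tilt 0.06 w 46.1 j [-0.13  0.33 -0.13  1.11  0.    1.34] F [-0.1 -0.9  0.6]
turn about tool z 89.99 (other: -90.01)
shift after turn cm [-7.04  2.34  6.12]
shift now cm [-2.34 -7.04  6.11]
top blue [142.2  181.01] [137, 176, 11, 11, 87] P [610. 372.  16.] depth med [608. 370.  26.] ztop 30.0
side red [268.66 177.66] [265, 173, 9, 10, 76] P [506. -80.  16.] depth med [498. -11.  68.] ztop 72.0
side red [244.82 199.8 ] [236, 194, 19, 12, 168] P [566.  37.  16.] depth med [560.  68.  39.] ztop 51.0
side yellow [245.22 188.63] [236, 182, 19, 13, 158] P [572. -17.  16.] depth med [566.  15.  42.] ztop 52.0
side blue [207.26 286.89] [200, 279, 15, 17, 198] P [612. 374.  16.] depth med [611. 383.  26.] ztop 29.0
yellow 39 [2.9000e-02 4.1000e-02 5.1847e+01]
red 42 [-5.50e-02 -1.90e-02  5.19e+01]
```

Yellow and red both lie flat with tops level. Second notch next.

Emit:
drive_tool --pt "0 0 0 0 0 -10 4.6" --pt "0 0 0 0 0 -10 4.6" --pt "0 0 0 0 0 -10 4.6" --pt "0 0 0 0 0 -10 4.6" --pt "0 0 0 0 0 -10 4.6" --pt "0 0 0 0 0 -10 4.6" --pt "0 0 0 0 0 -10 4.6" --pt "0 0 0 0 0 -10 4.6"

```text
t: 34.3
eef_pos: [564.6, 10.8, 126.7]
tool_rot: [0.033, 0.999, 0.0, -0.001]
contact_force: [0.0, -1.4, -0.3]
grip_width: 46.1
gripper_force: 0.0
```

Emit:
drive_tool --pt "0 0 0 0 0 -10 4.6" --pt "3.5 -1.2 0 0 0 0 4.6" --pt "3.5 -1.1 0 0 0 0 4.6" --pt "0 0 2 0 0 0 4.6" --pt "0 0 2 0 0 0 4.6" --pt "0 0 2 0 0 0 4.6" --pt "0 0 0 0 0 0 4.6" --pt "0 0 0 0 0 0 4.6"

```text
t: 35.3
eef_pos: [497.8, -19.3, 67.9]
tool_rot: [-0.051, 0.999, -0.0, 0.0]
contact_force: [-0.0, -0.3, 0.6]
grip_width: 46.0
gripper_force: 0.0
```

```bash
python3 go.py 497.6 -19.7 42 95.9
```

```text
t35.30 pos [497.8 -19.3  67.9] yaw 95.89 tilt 0.0 w 46.0 j [-0.21  0.28 -0.39  0.91 -0.   -0.31] F [-0.  -0.3  0.6]
turn about tool z -0.01 (other: 179.99)
shift after turn cm [ 0.03 -0.03  2.59]
shift now cm [ 0.03 -0.03  2.59]
```

Emit:
drive_tool --pt "0 -0.03 1 0 0 0 4.6" --pt "0 0 1 0 0 0 4.6" --pt "0 0 0.6 0 0 0 4.6" --pt "0 0 0 0 0 0 4.6" --pt "0 0 0 0 0 0 2.4" --pt "0 0 0 0 0 0 2.4" --pt "0 0 0 0 0 0 2.4" --pt "0 0 0 0 0 0 2.4"

```text
t: 36.3
eef_pos: [497.9, -19.7, 42.0]
tool_rot: [-0.051, 0.999, -0.0, 0.0]
contact_force: [-0.3, -1.3, 4.0]
grip_width: 26.8
gripper_force: 49.2
```

Emit:
drive_tool --pt "0 0 0 0 0 0 2.4" --pt "0 0 -0.5 0 0 0 2.4" --pt "0 0 -0.5 0 0 0 2.4" --pt "0 0 -0.35 0 0 0 2.4" --pt "0 0 0 0 0 0 2.4" --pt "0 0 0 0 0 0 2.4"

```text
t: 37.05
eef_pos: [497.8, -19.6, 55.0]
tool_rot: [-0.051, 0.999, -0.0, -0.0]
contact_force: [4.2, -0.8, -8.8]
grip_width: 26.6
gripper_force: 49.7
```

Emit:
drive_tool --pt "0 0.7 0 0 0 0 2.4" --pt "0 1.0 0 0 0 0 2.4" --pt "0 1.0 0 0 0 0 2.4" --pt "0 1.0 0 0 0 0 2.4" --pt "0 0.8 0 0 0 0 2.4" --pt "0 0.5 0 0 0 0 2.4" --pt "0 0 0 0 0 0 2.4" --pt "0 0 0 0 0 0 2.4"

```text
t: 38.05
eef_pos: [492.6, 30.5, 55.1]
tool_rot: [-0.052, 0.999, 0.001, 0.0]
contact_force: [4.4, 1.9, -9.5]
grip_width: 26.0
gripper_force: 49.9
```

Emit:
drive_tool --pt "0 0 0.5 0 0 0 2.4" --pt "0 0 0.5 0 0 0 2.4" --pt "0 0 0.3 0 0 0 2.4" --pt "0 0 0 0 0 0 2.4" --pt "0 0 0 0 0 0 2.4"

```text
t: 38.67
eef_pos: [492.7, 30.1, 42.1]
tool_rot: [-0.051, 0.999, -0.0, 0.0]
contact_force: [3.3, 2.1, -5.2]
grip_width: 26.3
gripper_force: 50.5
```

Emit:
drive_tool --pt "0 0 0 0 0 0 4.6" --pt "0 0 0 0 0 0 4.6" --pt "0 0 0 0 0 0 4.6" --pt "0 0 -3 0 0 0 4.6" --pt "0 0 -4 0 0 0 5.5" --pt "0 0 -3 0 0 0 5.5" --pt "0 0 0 0 0 10 5.5" --pt "0 0 0 0 0 10 5.5"

```text
t: 39.67
eef_pos: [492.6, 30.1, 142.7]
tool_rot: [0.126, 0.992, -0.0, 0.0]
contact_force: [0.2, -0.4, -1.0]
grip_width: 55.0
gripper_force: 0.0
```

Emit:
drive_tool --pt "0 0 0 0 0 10 5.5" --pt "0 0 0 0 0 10 5.5" --pt "0 0 0 0 0 10 5.5" --pt "0 0 0 0 0 10 5.5" --pt "0 0 0 0 0 10 5.5" --pt "0 0 0 0 0 10 5.5" --pt "0 0 0 0 0 10 5.5" --pt "0 0 0 0 0 0 5.5"

```text
t: 40.67
eef_pos: [492.5, 30.1, 142.2]
tool_rot: [0.669, 0.743, -0.0, -0.0]
contact_force: [0.7, 0.3, 0.1]
grip_width: 55.1
gripper_force: 0.0
```

```bash
python3 chk.py; python3 - <<'E'
from m import *
z=np.load("last.npz")
for n,k in(("top","t"),("side","s")):
    for st,ce in blobs(z[k],*C["blue"],60): print(n,ce,plane(n,[ce],14).round(1))
E
python3 go.py 610.5 372 60 5.9
```

```text
top blue [141.96 181.13] [137, 176, 11, 11, 85] P [610. 373.  16.] depth med [609. 370.  26.] ztop 29.0
side red [268.93 187.65] [265, 183, 9, 10, 82] P [501. -28.  16.] depth med [494.  38.  68.] ztop 72.0
side red [244.2  211.22] [235, 205, 20, 12, 193] P [561.  89.  16.] depth med [555. 118.  39.] ztop 52.0
side yellow [244.55 199.26] [235, 193, 20, 13, 170] P [567.  34.  16.] depth med [560.  66.  39.] ztop 52.0
side blue [245.51 190.51] [236, 187, 19, 8, 69] P [570.  -8.  16.] depth med [568.   5.  26.] ztop 36.0
side blue [207.29 286.92] [200, 279, 15, 17, 199] P [612. 374.  16.] depth med [610. 382.  26.] ztop 29.0
top [141.96 181.13] [[610.2 373.6  14. ]]
side [245.51 190.51] [[570.2 -10.4  14. ]]
side [207.29 286.92] [[612.4 372.3  14. ]]
t40.77 pos [492.5  30.1 142.2] yaw 6.12 tilt 0.0 w 54.7 j [-0.11  0.21 -0.27  1.09 -0.    1.35] F [-0.1 -0.6  0.2]
turn about tool z 0.22 (other: -179.78)
shift after turn cm [32.8  15.25  8.22]
shift now cm [32.74 15.38  8.21]
```

Emit:
drive_tool --pt "4.1 1.92 0 0 0 0.2 5.5" --pt "4.1 1.92 0 0 0 0 5.5" --pt "4.1 1.92 0 0 0 0 5.5" --pt "4.1 1.92 0 0 0 0 5.5" --pt "4.1 1.92 0 0 0 0 5.5" --pt "4.1 1.92 0 0 0 0 5.5" --pt "4.1 1.92 0 0 0 0 5.5" --pt "4.1 1.92 1 0 0 0 5.5"

```text
t: 41.78
eef_pos: [613.5, 373.4, 132.7]
tool_rot: [0.67, 0.743, 0.001, 0.0]
contact_force: [0.9, 0.7, -0.1]
grip_width: 54.7
gripper_force: 0.0
```

Emit:
drive_tool --pt "0 0 3 0 0 0 5.5" --pt "0 0 3 0 0 0 5.5" --pt "0 0 2 0 0 0 5.5" --pt "0 0 0 0 0 0 5.5" --pt "0 0 0 0 0 0 5.5"

```text
t: 42.4
eef_pos: [613.2, 371.9, 53.1]
tool_rot: [0.671, 0.742, 0.001, 0.0]
contact_force: [0.8, -1.0, 0.7]
grip_width: 55.0
gripper_force: 0.0
```

```bash
python3 go.py 611.2 372.7 6 5.9
```

```text
t42.40 pos [613.2 371.9  53.1] yaw 5.76 tilt 0.06 w 55.0 j [ 0.43  0.62  0.17  1.11 -0.    1.9 ] F [ 0.8 -1.   0.7]
turn about tool z -0.14 (other: 179.86)
shift after turn cm [ 0.1  -0.19  4.71]
shift now cm [ 0.09 -0.2   4.71]
```

Emit:
drive_tool --pt "0.1 -0.2 1.6 0 0 0 5.5" --pt "0 0 1.5 0 0 0 5.5" --pt "0 0 1.0 0 0 0 5.5" --pt "0 0 0.6 0 0 0 5.5" --pt "0 0 0 0 0 0 3.0" --pt "0 0 0 0 0 0 3.0" --pt "0 0 0 0 0 0 3.0" --pt "0 0 0 0 0 0 3.0"

```text
t: 43.4
eef_pos: [610.7, 372.6, 5.3]
tool_rot: [0.671, 0.741, 0.0, 0.0]
contact_force: [0.5, 0.5, -1.8]
grip_width: 35.2
gripper_force: 49.9
```

Emit:
drive_tool --pt "0 0 0 0 0 0 3.0" --pt "0 0 0 0 0 0 3.0"

```text
t: 43.65
eef_pos: [610.7, 372.6, 5.2]
tool_rot: [0.671, 0.741, 0.0, 0.0]
contact_force: [0.4, 0.1, -1.5]
grip_width: 35.1
gripper_force: 49.9
```

```bash
python3 go.py 564.9 11.1 86 5.9
```

```text
t43.65 pos [610.7 372.6   5.2] yaw 5.69 tilt 0.01 w 35.1 j [ 0.43  0.66  0.1   1.01 -0.    1.9 ] F [ 0.4  0.1 -1.5]
turn about tool z -0.21 (other: 179.79)
shift after turn cm [-35.48  -8.27  -8.08]
shift now cm [-35.51  -8.14  -8.08]
```

Emit:
drive_tool --pt "0 0 -1 0 0 0 3.0" --pt "0 0 -3 0 0 0 3.0" --pt "0 0 -4 0 0 -0.2 3.0" --pt "-3.5 -0.8 0 0 0 0 3.0" --pt "-4 -0.93 0 0 0 0 3.0" --pt "-4 -0.93 0 0 0 0 3.0" --pt "-4 -0.93 0 0 0 0 3.0" --pt "-4 -0.93 0 0 0 0 3.0"

```text
t: 44.65
eef_pos: [585.7, 172.8, 86.0]
tool_rot: [0.67, 0.743, 0.0, 0.0]
contact_force: [0.1, -0.3, -0.7]
grip_width: 35.4
gripper_force: 50.1
```

Emit:
drive_tool --pt "-4 -0.93 0 0 0 0 3.0" --pt "-4 -0.93 0 0 0 0 3.0" --pt "-4 -0.93 0 0 0 0 3.0" --pt "-4 -0.94 0 0 0 0 3.0" --pt "0 0 1 0 0 0 3.0" --pt "0 0 1 0 0 0 3.0" --pt "0 0 0 0 0 0 3.0" --pt "0 0 0 0 0 0 3.0"

```text
t: 45.65
eef_pos: [565.1, 11.9, 65.2]
tool_rot: [0.669, 0.743, -0.0, -0.0]
contact_force: [-0.0, -0.6, -1.4]
grip_width: 35.2
gripper_force: 50.1
```

```bash
python3 go.py 564.9 11.1 28 5.9; python3 chk.py | grep "side blue"
```

```text
t45.65 pos [565.1  11.9  65.2] yaw 5.97 tilt 0.01 w 35.2 j [-0.13  0.38 -0.23  0.96  0.    1.34] F [-0.  -0.6 -1.4]
turn about tool z 0.07 (other: -179.93)
shift after turn cm [-0.08 -0.03  3.72]
shift now cm [-0.08 -0.03  3.72]
side blue [244.81 178.55] [239, 173, 13, 12, 132] P [580. -69.  16.] depth med [565.  24.  85.] ztop 90.0
side blue [245.38 190.56] [236, 187, 19, 8, 68] P [570.  -7.  16.] depth med [568.   5.  26.] ztop 35.0
```

Emit:
drive_tool --pt "-0.08 0 1.2 0 0 0 3.0" --pt "0 0 1.2 0 0 0 3.0" --pt "0 0 0.8 0 0 0 3.0" --pt "0 0 0.4 0 0 0 3.0" --pt "0 0 0 0 0 0 3.0" --pt "0 0 0 0 0 0 3.0"

```text
t: 46.5
eef_pos: [565.4, 10.1, 29.4]
tool_rot: [0.67, 0.742, 0.0, 0.0]
contact_force: [0.1, -0.1, -1.1]
grip_width: 35.3
gripper_force: 50.1
```

Emit:
drive_tool --pt "0 0 0.1 0 0 0 3.0" --pt "0 0 0 0 0 0 3.0"

```text
t: 46.75
eef_pos: [565.2, 10.2, 28.2]
tool_rot: [0.67, 0.742, 0.0, 0.0]
contact_force: [0.0, 0.4, -0.5]
grip_width: 35.0
gripper_force: 50.1
```

Emit:
drive_tool --pt "0 0 0.05 0 0 0 3.0" --pt "0 0 0 0 0 0 3.0" --pt "0 0 0 0 0 0 4.6" --pt "0 0 0 0 0 0 4.6" --pt "0 0 0 0 0 0 4.6" --pt "0 0 -3 0 0 0 4.6" --pt "0 0 -4 0 0 0 4.6" --pt "0 0 -3 0 0 0 4.6"

```text
t: 47.75
eef_pos: [565.4, 10.2, 129.2]
tool_rot: [0.67, 0.743, 0.0, 0.0]
contact_force: [0.5, -0.6, 0.5]
grip_width: 45.8
gripper_force: 0.0
```

```bash
python3 go.py 492.6 30.2 68 95.9; python3 chk.py; python3 - <<'E'
from m import *
z=np.load("last.npz"); d=z["d"]
for nm,c in(("blue",(564.8,11.3)),("yellow",(559.6,61)),("red",(554.4,110.7))):
    uv=proj("side",[c[0],c[1],50])[0]
    pts=np.array([[u,v] for v in range(int(uv[1])-4,int(uv[1])+5) for u in range(int(uv[0])-4,int(uv[0])+5)]); P=bydepth("side",pts,d)
    k=(np.hypot(P[:,0]-c[0],P[:,1]-c[1])<14); P=P[k]; A=np.c_[P[:,:2]-c,np.ones(len(P))]; print(nm,len(P),np.linalg.lstsq(A,P[:,2],rcond=None)[0].round(3))
E
```

```text
t47.75 pos [565.4  10.2 129.2] yaw 5.89 tilt 0.06 w 45.8 j [-0.13  0.33 -0.13  1.11  0.    1.34] F [ 0.5 -0.6  0.5]
turn about tool z 89.99 (other: -90.01)
shift after turn cm [-7.03 -2.74  6.12]
shift now cm [ 2.74 -7.04  6.12]
top red [222.7  195.47] [220, 191, 7, 11, 53] P [561. 120.  16.] depth med [555. 116.  49.] ztop 51.0
side red [268.93 187.71] [265, 183, 9, 11, 83] P [501. -28.  16.] depth med [494.  38.  65.] ztop 72.0
side red [244.15 211.24] [235, 205, 20, 12, 192] P [561.  89.  16.] depth med [555. 117.  38.] ztop 51.0
side yellow [244.48 199.3 ] [235, 193, 20, 13, 165] P [567.  35.  16.] depth med [561.  66.  39.] ztop 52.0
side blue [245.17 188.35] [236, 183, 19, 12, 144] P [572. -18.  16.] depth med [566.  17.  41.] ztop 52.0
blue 40 [ 7.0000e-03 -1.1000e-02  5.1734e+01]
yellow 49 [-5.0000e-03 -5.9000e-02  5.2036e+01]
red 47 [-6.0000e-03  1.2000e-02  5.1672e+01]
```

All three blanks are flat. Now the last notch.

Emit:
drive_tool --pt "0 0 0 0 0 -10 4.6" --pt "0 0 0 0 0 -10 4.6" --pt "0 0 0 0 0 -10 4.6" --pt "0 0 0 0 0 -10 4.6" --pt "0 0 0 0 0 -10 4.6" --pt "0 0 0 0 0 -10 4.6" --pt "0 0 0 0 0 -10 4.6" --pt "0 0 0 0 0 -10 4.6"

```text
t: 48.85
eef_pos: [564.8, 10.2, 126.7]
tool_rot: [0.033, 0.999, 0.0, -0.001]
contact_force: [-0.7, 0.0, -0.3]
grip_width: 46.1
gripper_force: 0.0
```

Emit:
drive_tool --pt "0 0 0 0 0 -10 4.6" --pt "3.5 1.4 0 0 0 0 4.6" --pt "3.53 1.35 0 0 0 0 4.6" --pt "0 0 2 0 0 0 4.6" --pt "0 0 2 0 0 0 4.6" --pt "0 0 2 0 0 0 4.6" --pt "0 0 0 0 0 0 4.6" --pt "0 0 0 0 0 0 4.6"

```text
t: 49.85
eef_pos: [492.5, 30.3, 67.9]
tool_rot: [-0.051, 0.999, 0.0, 0.0]
contact_force: [-0.5, 0.6, 0.3]
grip_width: 46.2
gripper_force: 0.0
```

```bash
python3 go.py 492.6 30.2 42 95.9
```

```text
t49.85 pos [492.5  30.3  67.9] yaw 95.89 tilt 0.0 w 46.2 j [-0.11  0.27 -0.4   0.91  0.   -0.21] F [-0.5  0.6  0.3]
turn about tool z -0.01 (other: 179.99)
shift after turn cm [-0.01 -0.01  2.59]
shift now cm [-0.01 -0.01  2.59]
```

Emit:
drive_tool --pt "0 0 1 0 0 0 4.6" --pt "0 0 1 0 0 0 4.6" --pt "0 0 0.6 0 0 0 4.6" --pt "0 0 0 0 0 0 4.6" --pt "0 0 0 0 0 0 2.4" --pt "0 0 0 0 0 0 2.4" --pt "0 0 0 0 0 0 2.4" --pt "0 0 0 0 0 0 2.4"

```text
t: 50.85
eef_pos: [492.5, 30.3, 42.0]
tool_rot: [-0.051, 0.999, -0.0, 0.0]
contact_force: [-2.0, -0.0, 5.2]
grip_width: 26.5
gripper_force: 49.2
```

Emit:
drive_tool --pt "0 0 0 0 0 0 2.4" --pt "0 0 -0.5 0 0 0 2.4" --pt "0 0 -0.5 0 0 0 2.4" --pt "0 0 -0.35 0 0 0 2.4" --pt "0 0 0 0 0 0 2.4" --pt "0 0 0 0 0 0 2.4"

```text
t: 51.6
eef_pos: [492.4, 30.3, 54.9]
tool_rot: [-0.051, 0.999, -0.0, -0.0]
contact_force: [2.9, -1.0, -9.7]
grip_width: 26.4
gripper_force: 49.7
```

Emit:
drive_tool --pt "0 0.7 0 0 0 0 2.4" --pt "0 1.0 0 0 0 0 2.4" --pt "0 1.0 0 0 0 0 2.4" --pt "0 1.0 0 0 0 0 2.4" --pt "0 0.8 0 0 0 0 2.4" --pt "0 0.5 0 0 0 0 2.4" --pt "0 0 0 0 0 0 2.4" --pt "0 0 0 0 0 0 2.4"

```text
t: 52.6
eef_pos: [487.3, 80.4, 55.1]
tool_rot: [-0.052, 0.999, 0.0, 0.0]
contact_force: [4.5, 2.2, -9.5]
grip_width: 26.2
gripper_force: 49.9
```

Emit:
drive_tool --pt "0 0 0.5 0 0 0 2.4" --pt "0 0 0.5 0 0 0 2.4" --pt "0 0 0.3 0 0 0 2.4" --pt "0 0 0 0 0 0 2.4" --pt "0 0 0 0 0 0 2.4"

```text
t: 53.22
eef_pos: [487.3, 80.0, 42.1]
tool_rot: [-0.051, 0.999, -0.0, 0.0]
contact_force: [4.0, 2.0, -5.9]
grip_width: 26.2
gripper_force: 50.5
```

Emit:
drive_tool --pt "0 0 0 0 0 0 4.6" --pt "0 0 0 0 0 0 4.6" --pt "0 0 0 0 0 0 4.6" --pt "0 0 -3 0 0 0 4.6" --pt "0 0 -4 0 0 0 4.6" --pt "0 0 -4 0 0 0 4.6" --pt "6 0 0 0 0 0 4.6" --pt "0 0 0 0 0 0 4.6"

```text
t: 54.22
eef_pos: [423.8, 73.9, 152.3]
tool_rot: [-0.051, 0.999, -0.0, -0.001]
contact_force: [-0.3, 0.0, -0.1]
grip_width: 46.2
gripper_force: 0.0
```

```bash
python3 chk.py; python3 - <<'E'
from m import *
z=np.load("last.npz"); d=z["d"]
for nm,c in(("blue",(559.6,61)),("yellow",(554.4,110.7)),("red",(549.2,160.4))):
    uv=proj("side",[c[0],c[1],50])[0]
    pts=np.array([[u,v] for v in range(int(uv[1])-4,int(uv[1])+5) for u in range(int(uv[0])-4,int(uv[0])+5)]); P=bydepth("side",pts,d)
    k=(np.hypot(P[:,0]-c[0],P[:,1]-c[1])<14); P=P[k]; A=np.c_[P[:,:2]-c,np.ones(len(P))]; print(nm,len(P),np.linalg.lstsq(A,P[:,2],rcond=None)[0].round(3))
cv2.imwrite("pics/fin.png",cv2.resize(z["s"][140:250,205:300],None,fx=5.4,fy=5.4,interpolation=cv2.INTER_CUBIC)[:,:,::-1])
E
```

```text
top red [209.26 198.46] [203, 191, 14, 16, 171] P [552. 162.  16.] depth med [548. 159.  44.] ztop 50.0
side red [269.1  198.66] [265, 194, 10, 11, 88] P [495.  25.  16.] depth med [489.  88.  67.] ztop 71.0
side red [243.69 223.24] [234, 217, 20, 12, 204] P [556. 140.  16.] depth med [551. 168.  40.] ztop 52.0
side yellow [244.23 210.69] [235, 204, 20, 14, 193] P [561.  86.  16.] depth med [554. 117.  39.] ztop 52.0
side blue [244.51 199.03] [236, 193, 18, 13, 158] P [567.  33.  16.] depth med [561.  67.  44.] ztop 52.0
blue 43 [ 6.0000e-03 -4.6000e-02  5.1593e+01]
yellow 52 [-2.000e-02 -3.700e-02  5.195e+01]
red 51 [-1.0000e-02  1.6000e-02  5.1473e+01]
```

View pics/fin.png

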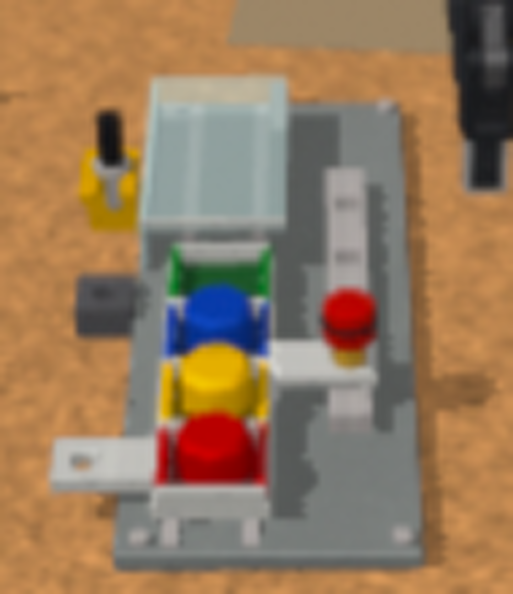

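The picture shows the pin parked at (110,145), the red, yellow and blue blanks flat in their pockets, the green pocket empty and out, the knob down and the arm clear. I hand in.

```bash
python3 -c "from cell import *; print(close_job())"
```

```text
the job is handed in; nothing more can be done
None
```

The job is handed in: the pin is parked in the notch, the carriage is locked at the last notch, and the red, yellow and blue blanks lie flat in their pockets. There was no green blank, and setting the red one down briefly pressed with about 44 N before I backed off; the hand-in returned no verdict.

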